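# Clamp a chip tray: fit the splined lever, swing it shut, pin it

### The job

Clamp the chip tray in the bench fixture: first lay the lidded tray flat in the black corner nest. Then turn the loose lever so that its three-slotted bore matches the splined spindle, thread it on until it sits fully home, and swing it to its stop so that the clamp finger lies over the tray. Last, take the locking pin from its stand and drop it through the hole in the lever's end into the post below until its knob rests on the lever; let everything go, and leave the loupe, dish and tape roll where they are.

Things in the scene. Friction and masses are not known exactly. Their poses are not given: they have to be found in the camera images.
- fixture: fixed aluminium base plate 100 x 222 x 10 mm on the table. Origin: under the plate, on the upright spindle axis; z up; y (long side) towards the nest, -y towards the locking post. Plate reaches x -50..50, y -102..120. It does not move in an episode, but its place and yaw vary.
- nest (a point): centre of the nest floor on the plate's top, at fixture (0, 78, 10) mm, axes as the fixture's. Square pocket 57 x 57 mm between four black corner angles 6 mm high; each side is open over its middle 37 mm, so fingers can pass on any side.
- chip_tray: loose pale lidded chip tray, 51 x 51 x 12 mm, sides 52 mm apart at the grasp, 35 g. Origin: centre of its underside; z up; sides along its x and y. Starts flat on the table, yaw within 0.4 rad of world axes.
- spindle (a joint): turn of the spindle about its upright axis (rad), anticlockwise from above positive. Starts at 0.15 to 0.55 (clamp finger swung away from the nest); 1.571 is the hard stop, where the clamp finger points along fixture +y over the tray (2 mm above it) and the fitted lever along fixture -y. Friction of 0.08 N m holds it where it is left; no spring.
- spindle_seat (a point): spindle axis at the shoulder where the hub sits, 38 mm above the table; turns with the spindle; x: where the fitted lever's arm points (yaw: fixture yaw + joint - pi). Above: 18 mm core, 33 mm high, with three splines, 6 mm wide to radius 15, round tops 31 mm up, at +x, +y, -y, none at -x. Below: collar 32 mm across; clamp finger 87 mm to -x, 6 to 14 mm under the shoulder.
- lever: loose dark steel lever, 140 to 260 g. Origin: bore centre on the hub's underside; x along the arm, z up. Hub: octagon 44 mm across flats (+-y to grasp), 28 mm high; through bore with slots at +x, +y, -y for the splines (fits one way only), 0.5 mm clearance a side. Arm 14 wide, 10 thick, at the underside, to x = 85. Starts flat on the table, arm roughly towards the robot.
- lever_eye (a point): middle of the 12 mm hole in the round eye (26 mm across) at the lever's end, 72 mm along the lever's x, 5 mm above its underside; axes as the lever's.
- post_hole (a point): mouth of the hole in the round locking post (24 mm across), 33 mm above the table at fixture (0, -72): hole diameter 8.4 mm, 21 mm deep, upright. The fitted lever's underside passes 5 mm above it and at the stop its eye lies over it.
- pin: loose locking pin, upright in its stand at the start. Origin: lower tip of the shank; z up. Shank 6 mm in diameter, 30 mm long, bevelled tip; knob above it: flange 20 mm across, 4 mm high, then a round grip 16 mm in diameter, to 64 mm above the tip. Through the lever and down, its tip lies 15 mm below the mouth of the post's hole.
- pin_stand: fixed black round pin stand, 40 mm across at the foot, 32 mm above, 34 mm high, 8.6 mm hole; origin under its centre. The pin's flange rests on its top, the pin's tip 4 mm above the table.
- loupe: bystander: black loupe 35 mm across, 34 mm high, standing; origin under its centre.
- petri_dish: bystander: clear dish 58 mm across, 12 mm high; origin under its centre.
- tape_roll: bystander: lying tape roll 60 mm across, 12 mm high; origin under its centre.

How it is judged (in metres and radians):
On the way, in this order (a step that is already met when the one before it is completed fails the run):
1. the chip tray lies flat in the nest (distance between chip_tray and nest below 0.006 m and angle between chip_tray's own z axis and vertical below 0.06 rad), for 0.2 s.
2. the lever is threaded fully home on the spindle (all of step 1 and distance between lever and spindle_seat below 0.004 m and angle between lever's own z axis and vertical below 0.08 rad and x of lever_eye in the frame of spindle_seat above 0.06 m), for 0.2 s.
3. the lever is swung to its stop, the clamp finger over the tray (all of step 2 and value of joint spindle above 1.5 rad), for 0.2 s.
4. the locking pin stands home through the lever in the post (all of step 3 and horizontal distance between pin and post_hole below 0.004 m and z of pin in the frame of post_hole below -0.012 m and angle between pin's own z axis and vertical below 0.12 rad), for 0.2 s.
At the end, for the whole second after the job is handed in: The tray lies flat within 6 mm of the nest's centre; the lever sits within 4 mm of home on the spindle, level; the spindle is at its stop (joint over 1.50); the pin stands within 4 mm of the post's hole, its tip at least 12 mm below the mouth, tilted under 0.12 rad; all released and at rest (all of step 4 and linear speed of each of chip_tray, lever, pin below 0.02 m/s); the robot touches nothing.
It fails at once if the loupe is pushed away (over 3 cm) (distance of loupe from where it was at the start of the episode above 0.03 m).
It fails at once if the petri_dish is pushed away (over 3 cm) (distance of petri_dish from where it was at the start of the episode above 0.03 m).
It fails at once if the tape_roll is pushed away (over 3 cm) (distance of tape_roll from where it was at the start of the episode above 0.03 m).
It also fails if it takes over 72 s, if anything falls off the work surface, if the arm or the gripper's body presses on something with over 40 N, if the wrist force passes 120 N, or if a joint passes its speed limit or range.

### The arm

A 6-joint arm with a two-finger parallel gripper is mounted at the origin on a cart in front of the work surface, level with it; the furniture and walls round the work are solid. World frame = base frame: x ahead of the robot, y to its left, z up, the work surface at z = 0. Lengths are in mm, angles in rad, forces in N, time in s.
With the tool pointing down it reaches from about 200 to 875 mm from the base axis. Payload 3.4 kg.
Tool frame: the origin (TCP) lies at the very end of the fingers, on their centre line; the grasp point (between the pads) lies 19 mm behind it; z points along the fingers, y is the line along which they close (so a half turn about z gives the same grasp; the last joint's range is limited). The gripper opens to 94 mm and grips with 3 to 60 N. Pads are 16 mm wide; open, the fingers measure 119 mm over their backs; the gripper's body (75 mm by 177 mm) begins 78 mm behind the grasp point.
Start: joints at [-1.285, 0.276, 1.505, -0, 1.361, -0.121], TCP at [227.515, -528.112, 205.493] pointing down, gripper open.
Joint ranges: [-2.89, 2.89], [-0.75, 2.08], [0.22, 2.7], [-1.18, 4.32], [0.11, 2.71], [-2.7, 2.7]. Speed limits (rad/s): [2.57, 2.57, 3.14, 3.14, 3.14, 3.14].

### API

Orientations are given as a unit quaternion [w, x, y, z].
In Python, from cell import ctrl, viewer gives the robot as it stands.
- The arm moves only by the tool arm_command, never from a script. Its argument "deltas" is one flat list of numbers, 7 for each row, row after row: the turn, a rotation vector about the tool's x, y, z in rad, then the shift along the tool's x, y, z in mm, then the opening, from 0 (shut) to 1 (fully open). In form: [ax, ay, az, tx, ty, tz, grip, ax, ay, az, tx, ty, tz, grip, ...]. A call has 1 to 8 rows; each row is the pose to reach, as a shift and turn from the pose commanded when the call began, along the tool's axes at that moment; what a row does not reach only later rows make up. A row lasts 1/10 s, in which the tool goes at most 50 mm and 8.59 degrees, less where a joint would pass 70% of its speed; a pose out of reach is approached as far as the arm can. A call with a gripper value outside its range is refused whole. The fingers move at their own pace and stop on an object; the grip force is fixed at half the most. Time passes only in rows, so rows that repeat a pose let the fingers close. It gives the time, the measured TCP pose, the force, the opening and the grip force at its end, in the units of the state.
- ctrl.get_state(): the state, without advancing time (a new reading comes with each control period).
- viewer.grab_frame(name): name is "scene" or "top" or "wrist"; returns the picture (400x640x3 uint8, blue, green, red); there is no depth.
- viewer.camera_params(name): a dict with "fov_y" (degrees; the focal length in pixels is half the picture's height over the tangent of half this angle, whatever the lens; pixels are square), "cx", "cy" (the principal point, pixels), "T" (4x4, takes a point from camera to world coordinates); the wrist camera has in their place "T_tool_cam" (4x4, takes a point from camera to tool coordinates, whose origin is the TCP and whose axes are the flange's). Camera axes: x right, y up, looking along -z (the intrinsics and any distortion apply to the point x, -y, -z); pixel columns grow to the right and rows downward; lengths in mm; the calibration is good to about 2 mm. A picture is of the moment at which its call begins: read the wrist's pose just before it. camera_params takes no time and is no camera call.
- ctrl.close_job(): hands the job in; it is judged then, once.
The state is a dict: "t": time; "joint_pos": joint angles; "qd": joint speeds; "effort": joint torques, N m; "eef_pos": TCP position; "tool_rot": TCP orientation; "force": force on the tool from outside, world axes, zero at the start; "ft_torque": the same for the moment, N m; "grip_width": finger opening in mm; "finger_force": force on a finger pad.
Only numpy, scipy, OpenCV 4.12 (cv2) and the standard library are available. Lean on these libraries where they do the work, as an engineer would, in place of code of your own. Each camera call takes 0.05 s, during which the arm holds its last target. There are 200 camera calls.

## Working session

There is one attempt and no reset: what is moved stays moved. The work goes in short steps, Python scripts to look and compute and a tool call to move; the robot and the scene stay as the last step left them, time stands still between calls to the robot, and variables do not carry over. Pictures are saved under pics/ and viewed, at most 10 in all, crops included, and the job is handed in when it is done.

Besides the shell and the picture viewer there is one more tool, called after "Call:" by a JSON object that holds its "name" and its "arguments", one argument or row to a line. arm_command: Moves the arm, as the interface text tells. Its arguments: {"type":"object","properties":{"deltas":{"type":"array","items":{"type":"number"}}},"required":["deltas"]}

```bash
mkdir -p pics; ls
python3 - <<'E'
from cell import ctrl, viewer
import cv2,numpy as np
np.set_printoptions(precision=4,suppress=True)
print(ctrl.get_state())
for n in("scene","top","wrist"):
    p=viewer.camera_params(n);print(n,p)
    cv2.imwrite(f"pics/{n}0.png",viewer.grab_frame(n))
E
```

```text
pics
{'t': 0.0, 'joint_pos': array([-1.285 ,  0.2765,  1.5061,  0.    ,  1.3607, -0.121 ]), 'qd': array([ 0.0009, -0.    , -0.0011, -0.0022,  0.0016, -0.0011]), 'effort': array([ -0.0023, -40.4595, -23.7233,   0.0698,   0.0345,  -0.0001]), 'eef_pos': array([ 227.3589, -527.5425,  204.64  ]), 'tool_rot': array([-0.0009,  0.9794,  0.202 , -0.0001]), 'force': array([-0.0391,  0.0045, -0.1739]), 'ft_torque': array([-0.0046,  0.0154, -0.0014]), 'finger_force': 0.0, 'grip_width': 94.33131618576338}
scene {'fov_y': 43.019341493305774, 'cx': 318.851085842091, 'cy': 198.3338853961929, 'T': array([[  -0.5205,    0.5793,   -0.6273, -186.9664],
       [  -0.8538,   -0.3403,    0.3941,  515.5847],
       [   0.0148,    0.7407,    0.6717,  788.3314],
       [   0.    ,    0.    ,    0.    ,    1.    ]])}
top {'fov_y': 46.87347042131543, 'cx': 319.8776689486279, 'cy': 196.13423829257277, 'T': array([[   0.0149,    0.9959,   -0.0887,  393.743 ],
       [  -0.9999,    0.0154,    0.0054,   67.6635],
       [   0.0067,    0.0886,    0.996 , 1153.3264],
       [   0.    ,    0.    ,    0.    ,    1.    ]])}
wrist {'fov_y': 66.01844917417414, 'cx': 319.23346344631705, 'cy': 199.7485048231751, 'T_tool_cam': array([[   0.    ,    0.9642,    0.2652,   77.1193],
       [   1.    ,    0.0001,   -0.0004,    0.175 ],
       [  -0.0004,    0.2652,   -0.9642, -179.3326],
       [   0.    ,    0.    ,    0.    ,    1.    ]])}
```

View pics/top0.png

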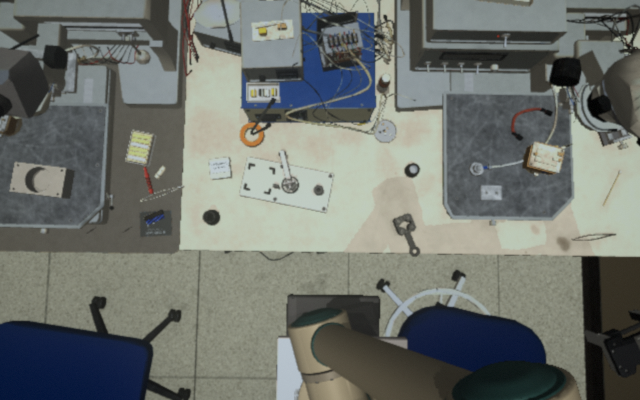

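View pics/scene0.png

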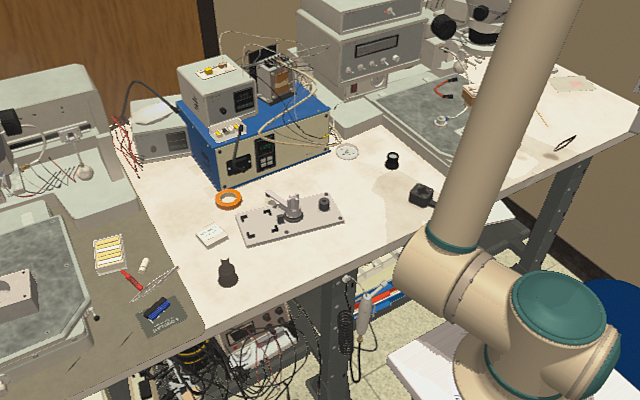

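Top view: tray at (220,167), fixture plate centre (287,185) with nest at left, spindle (289,185), post (318,190), lever hub (403,225) with eye at (414,251), pin stand (211,217), loupe (412,170), dish (385,130), tape (252,133).

```bash
cat > h.py <<'E'
from cell import ctrl, viewer
import cv2,numpy as np
from scipy.spatial.transform import Rotation as R
np.set_printoptions(precision=3,suppress=True)
def toolT(s):
    T=np.eye(4);q=s["tool_rot"];T[:3,:3]=R.from_quat([q[1],q[2],q[3],q[0]]).as_matrix();T[:3,3]=s["eef_pos"];return T
def cam(n):
    p=viewer.camera_params(n)
    T=p["T"] if "T" in p else toolT(ctrl.get_state())@p["T_tool_cam"]
    return dict(f=200/np.tan(np.radians(p["fov_y"]/2)),cx=p["cx"],cy=p["cy"],T=T)
def grab(n,f):
    c=cam(n);im=viewer.grab_frame(n);cv2.imwrite(f"pics/{f}.png",im);np.save(f"pics/{f}.npy",c,allow_pickle=True);return c,im
def load(f): return np.load(f"pics/{f}.npy",allow_pickle=True).item(),cv2.imread(f"pics/{f}.png")
def ray(c,u,v):
    d=c["T"][:3,:3]@np.array([(u-c["cx"])/c["f"],-(v-c["cy"])/c["f"],-1.]);return c["T"][:3,3],d
def plane(c,u,v,z):
    o,d=ray(c,u,v);return o+d*(z-o[2])/d[2]
def proj(c,P):
    q=c["T"][:3,:3].T@(np.asarray(P,float)-c["T"][:3,3]);return np.array([c["cx"]-c["f"]*q[0]/q[2],c["cy"]+c["f"]*q[1]/q[2]])
def move(yaw,xyz):
    """delta to a tool-down pose whose tool y axis makes angle yaw with world x.. prints rotvec, shift in tool axes"""
    T=toolT(ctrl.get_state())
    y=np.array([np.cos(yaw),np.sin(yaw),0]);
    if T[:3,1]@y<0:y=-y
    z=np.array([0,0,-1.]);G=np.c_[np.cross(y,z),y,z]
    return R.from_matrix(T[:3,:3].T@G).as_rotvec(),T[:3,:3].T@(np.asarray(xyz,float)-T[:3,3])
E
python3 - <<'E'
from h import *
im=cv2.imread("pics/top0.png")
cv2.imwrite("pics/c1.png",cv2.resize(im[110:265,185:440],None,fx=3.1,fy=3.1,interpolation=cv2.INTER_CUBIC))
c=cam("top")
for n,u,v,z in[("tray",220,167,12),("spindle",289,185,70),("post",318,190,33),("hub",403,225,28),("eye",414,251,10),("pin",211,217,50),("loupe",412,170,34),("dish",385,130,6),("tape",252,133,12),
 ("pl",247,157,10),("pl",335,177,10),("pl",328,213,10),("pl",240,193,10)]:print(n,plane(c,u,v,z))
E
```

```text
tray [564.499 311.644  12.   ]
spindle [515.514 135.101  70.   ]
post [508.504  66.406  33.   ]
hub [ 426.476 -142.131   28.   ]
eye [ 363.405 -172.565   10.   ]
pin [437.996 320.872  50.   ]
loupe [ 561.265 -163.25    34.   ]
dish [ 666.559 -100.882    6.   ]
tape [651.962 234.33   12.   ]
pl [591.146 245.424  10.   ]
pl [544.155  24.42   10.   ]
pl [453.914  40.707  10.   ]
pl [500.342 260.196  10.   ]
```

View pics/c1.png

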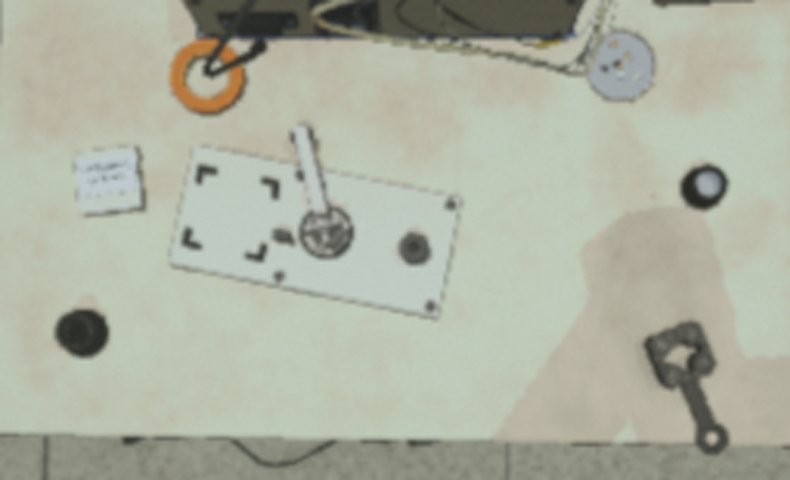

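The crop shows the tray yawed about +0.08, plate yaw about −0.21, finger pointing at about 0.25 rad (joint ≈0.46), lever pointing at about −2.69 rad. I'll go over the tray/fixture for a close look.

Run:
```python
from h import *
print(move(-np.pi/2+.08,(520,220,200)))
```

```text
(array([-0.001,  0.   ,  0.327]), array([ 564.563, -570.92 ,    5.658]))
```

Call:
{"name": "arm_command", "arguments": {
  "deltas": [0, 0, 0.05, 35, -35, 0, 1, 0, 0, 0.1, 70, -71, 0, 1, 0, 0, 0.15, 105, -106, 0, 1, 0, 0, 0.2, 140, -142, 0, 1, 0, 0, 0.25, 175, -177, 0, 1, 0, 0, 0.29, 210, -212, 0, 1, 0, 0, 0.327, 245, -248, 0, 1, 0, 0, 0.327, 280, -283, 0, 1]
}}

```text
t: 0.95
eef_pos: [372.8, -155.4, 205.5]
tool_rot: [0.0, 0.999, 0.039, 0.0]
force: [1.6, -0.3, -0.1]
grip_width: 94.2
finger_force: 0.0
```

Run:
```python
from h import *
print(ctrl.get_state()["eef_pos"],move(-np.pi/2+.08,(520,220,200)))
```

```text
[ 372.804 -155.422  205.484] (array([ 0.   , -0.   , -0.001]), array([ 176.194, -362.718,    5.48 ]))
```

Run:
```python
from h import *
grab("wrist","wlev")
```

Call:
{"name": "arm_command", "arguments": {
  "deltas": [0, 0, 0, 22, -45, 0, 1, 0, 0, 0, 44, -90, 0, 1, 0, 0, 0, 66, -135, 0, 1, 0, 0, 0, 88, -180, 0, 1, 0, 0, 0, 110, -225, 0, 1, 0, 0, 0, 132, -270, 2, 1, 0, 0, 0, 154, -316, 4, 1, 0, 0, 0, 176, -360, 5, 1]
}}

```text
t: 1.8
eef_pos: [519.4, 216.5, 200.0]
tool_rot: [0.0, 0.999, 0.04, -0.0]
force: [1.9, -0.1, -0.1]
grip_width: 94.1
finger_force: 0.0
```

Run:
```python
from h import *
import time
c,im=grab("wrist","wfix")
c2,im2=load("wlev")
cv2.imwrite("pics/c2.png",im)
print(c["T"][:3,3],ctrl.get_state()["eef_pos"])
```

```text
[596.396 222.59  379.343] [522.7   224.085 199.465]
```

View pics/wfix.png

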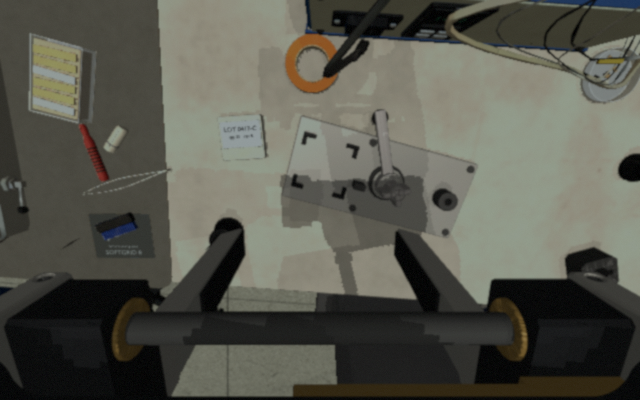

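View pics/wlev.png

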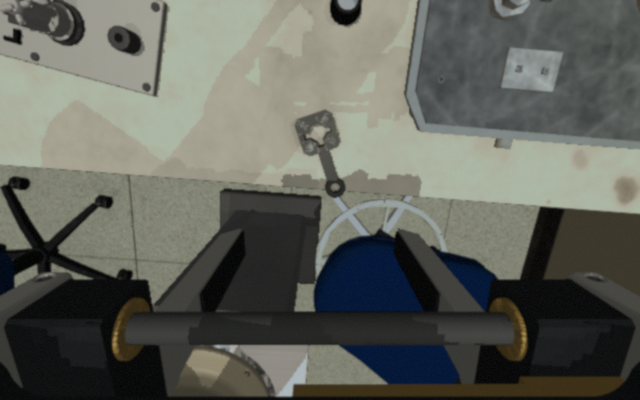

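Wrist view (wfix): tray (242,137), nest angles at (309,137),(352,151),(297,181),(339,193), spindle (389,184), post (446,199), pin stand under finger at (228,232); wlev: lever hub (318,133), eye (335,187).

Run:
```python
from h import *
c,im=grab("wrist","wfix2")
print(ctrl.get_state()["eef_pos"],ctrl.get_state()["qd"].max())
g=cv2.cvtColor(im,cv2.COLOR_BGR2GRAY).astype(float)
def blob(g,u0,u1,v0,v1,th,dark=True):
    w=g[v0:v1,u0:u1];m=((w<th) if dark else (w>th)).astype(np.uint8)
    n,l,s,ce=cv2.connectedComponentsWithStats(m)
    return [(ce[i]+[u0,v0],s[i,4],s[i,:4]+np.array([u0,v0,0,0])) for i in range(1,n) if s[i,4]>15]
cs=[]
for b in blob(g,280,365,120,205,60):print("angle",b,plane(c,*b[0],16))
w=im[105:170,208:275];hsv=cv2.cvtColor(w,cv2.COLOR_BGR2HSV)
m=((hsv[...,1]<26)&(hsv[...,2]>110)).astype(np.uint8)
m=cv2.morphologyEx(m,cv2.MORPH_CLOSE,np.ones((7,7)))
cn=max(cv2.findContours(m,0,2)[0],key=cv2.contourArea);r=cv2.minAreaRect(cn);print("tray",r)
for p in cv2.boxPoints(r):print(plane(c,p[0]+208,p[1]+105,12))
for b in blob(g,430,460,185,215,75):print("post",b,plane(c,*b[0],33))
cv2.imwrite("pics/c3.png",cv2.resize(im[100:245,205:485],None,fx=2.8,fy=2.8,interpolation=cv2.INTER_CUBIC))
```

```text
[520.92  219.826 199.287] 0.06571076268542957
angle (array([314.712, 140.881]), np.int32(59), array([310, 137,  13,  11])) [570.941 234.451  16.   ]
angle (array([360.343, 153.522]), np.int32(67), array([354, 148,  11,  14])) [560.876 179.945  16.   ]
angle (array([303.101, 186.   ]), np.int32(99), array([298, 178,  13,  15])) [516.255 244.155  16.   ]
angle (array([361.541, 188.525]), np.int32(61), array([358, 184,   7,  11])) [519.147 173.525  16.   ]
angle (array([347.25 , 197.213]), np.int32(108), array([339, 190,  16,  13])) [506.877 189.561  16.   ]
tray ((32.99999237060547, 33.999996185302734), (65.99998474121094, 59.99999237060547), -0.0)
[526.528 360.108  12.   ]
[596.256 359.339  12.   ]
[602.564 283.834  12.   ]
[533.269 280.712  12.   ]
post (array([450.041, 203.486]), np.int32(366), array([439, 193,  21,  22])) [513.889  71.371  33.   ]
```

View pics/c3.png

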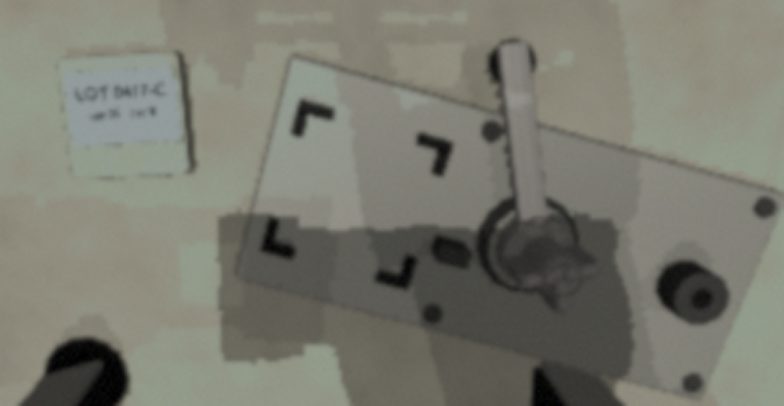

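Run:
```python
from h import *
c,im=load("wfix2")
P=lambda u,v,z:plane(c,u/2.8+205-.3,v/2.8+100-.3,z)[:2]
print("plate",[P(*p,10) for p in[(292,55),(783,190),(700,398),(237,273)]])
A=[P(*p,16) for p in[(303,99),(453,143),(410,288),(264,256)]];print("ang",A,np.mean(A,0))
h=P(702,298,33);n=np.mean([[570.9,234.5],[560.9,179.9],[516.3,244.2],[506.9,189.6]],0)
d=n-h;print("post",h,n,np.linalg.norm(d),"yaw",np.arctan2(d[1],d[0])-np.pi/2,"org",h+d*72/150)
T=[P(*p,12) for p in[(60,60),(180,52),(190,172),(71,178)]];print("tray",T,np.mean(T,0))
for a,b in((0,1),(1,2),(3,2),(0,3)):
    e=T[b]-T[a];print(np.linalg.norm(e),np.arctan2(e[1],e[0]))
ft=P(513,55,32);hub=P(530,245,40);print("finger",ft,hub)
# same from the top camera
c=cam("top");Q=lambda u,v,z:plane(c,u/3.1+185-.3,v/3.1+110-.3,z)[:2]
T=[Q(*p,12) for p in[(75,152),(138,147),(144,209),(85,214)]];print("traytop",np.mean(T,0))
A=[Q(*p,16) for p in[(198,167),(278,180),(265,260),(184,247)]];print(np.mean(A,0),"post",Q(414,247,33))
```

```text
plate [array([594.456, 243.122]), array([556.097,  28.621]), array([458.138,  45.013]), array([499.248, 260.423])]
ang [array([577.379, 237.05 ]), array([564.665, 173.169]), array([500.556, 184.11 ]), array([509.475, 248.687])] [538.019 210.754]
post [511.258  64.519] [538.75 212.05] 150.0706227002832 yaw -0.18423289482254535 org [524.454 135.334]
tray [array([584.476, 338.519]), array([591.82 , 289.144]), array([542.618, 282.861]), array([535.735, 333.599])] [563.662 311.031]
49.91771772992919 -1.4231348333373657
49.60117340001206 -3.0145826736920336
51.20305819060611 -1.4359542388471758
48.98849805602773 -3.041008568354585
finger [601.912 156.59 ] [529.061 140.983]
traytop [562.232 310.706]
[536.559 212.45 ] post [510.04   65.823]
```

Run:
```python
from h import *
print(ctrl.get_state()["eef_pos"])
T=toolT(ctrl.get_state());
y=np.array([np.cos(.125),np.sin(.125),0]);G=np.c_[np.cross(y,[0,0,-1.]),y,[0,0,-1.]]
print(R.from_matrix(T[:3,:3].T@G).as_rotvec(),T[:3,:3].T@(np.array([563.,311,50])-T[:3,3]))
```

```text
[520.92  219.826 199.287]
[-0.001 -0.003 -1.611] [ 49.588 -86.883 149.54 ]
```

Call:
{"name": "arm_command", "arguments": {
  "deltas": [0, 0, -0.145, 8, -14, 20, 1, 0, 0, -0.29, 16, -28, 40, 1, 0, 0, -0.435, 24, -42, 60, 1, 0, 0, -0.58, 32, -56, 80, 1, 0, 0, -0.725, 40, -70, 100, 1, 0, 0, -0.87, 50, -87, 120, 1, 0, 0, -1.015, 50, -87, 140, 1, 0, 0, -1.16, 50, -87, 149, 1]
}}

```text
t: 2.7
eef_pos: [560.8, 304.1, 48.9]
tool_rot: [-0.0, 0.812, 0.584, -0.002]
force: [-0.3, 0.0, -0.0]
grip_width: 93.8
finger_force: 0.0
```

Call:
{"name": "arm_command", "arguments": {
  "deltas": [0, 0, -0.145, 0, 0, 0, 1, 0, 0, -0.29, 0, 0, 0, 1, 0, 0, -0.435, 0, 0, 0, 1, 0, 0, -0.451, 0, 0, 0, 1, 0, 0, -0.451, 0, 0, 0, 1]
}}

```text
t: 3.2
eef_pos: [562.0, 304.5, 51.3]
tool_rot: [-0.0, 0.665, 0.747, -0.0]
force: [-0.1, 0.3, 0.3]
grip_width: 94.0
finger_force: 0.0
```

```bash
cat >> h.py <<'E'
def gt(a,xyz):
    T=toolT(ctrl.get_state());y=np.array([np.cos(a),np.sin(a),0]);G=np.c_[np.cross(y,[0,0,-1.]),y,[0,0,-1.]]
    print("rot",R.from_matrix(T[:3,:3].T@G).as_rotvec(),"shift",T[:3,:3].T@(np.array(xyz,float)-T[:3,3]),"at",T[:3,3],"yawy",np.arctan2(T[1,1],T[0,1]))
E
python3 - <<'E'
from h import *
gt(.125,(563,311,3))
c,im=grab("wrist","wtr")
E
```

```text
rot [-0.001  0.    -0.008] shift [ 6.315  1.808 48.342] at [561.963 304.541  51.346] yawy 0.1169636718312916
```

View pics/wtr.png

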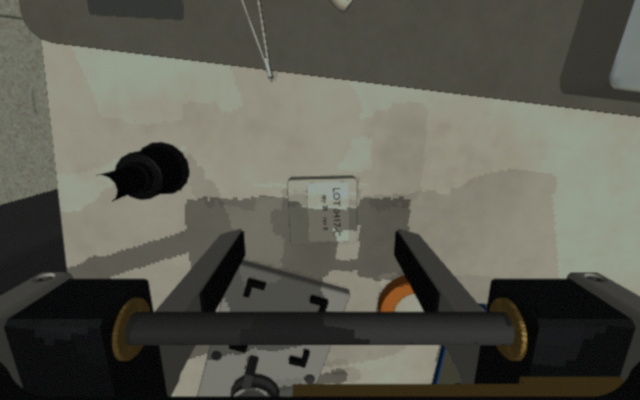

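The tray's lid spans about (288,178)–(357,242), square to the fingers; centre near (323,210).

Run:
```python
from h import *
c,im=load("wtr")
T=[plane(c,*p,12) for p in[(289,178),(357,178),(357,242),(290,243)]];print(T,np.mean(T,0))
```

```text
[array([536.385, 334.815,  12.   ]), array([585.194, 340.55 ,  12.   ]), array([592.637, 291.199,  12.   ]), array([541.748, 284.389,  12.   ])] [563.991 312.738  12.   ]
```

Call:
{"name": "arm_command", "arguments": {
  "deltas": [0, 0, -0.01, 7, 2, 15, 1, 0, 0, -0.01, 7, 2, 32, 1, 0, 0, -0.01, 7, 2, 48, 1, 0, 0, -0.01, 7, 2, 48, 1, 0, 0, -0.01, 7, 2, 48, 0.4, 0, 0, -0.01, 7, 2, 48, 0.4, 0, 0, -0.01, 7, 2, 48, 0.4, 0, 0, -0.01, 7, 2, 48, 0.4]
}}

```text
t: 4.05
eef_pos: [563.2, 312.7, 3.6]
tool_rot: [0.0, 0.66, 0.752, 0.0]
force: [0.4, -0.4, -0.1]
grip_width: 65.4
finger_force: 0.0
```

Call:
{"name": "arm_command", "arguments": {
  "deltas": [0, 0, 0, 0, 0, 0, 0.4, 0, 0, 0, 0, 0, 0.4, 0, 0, 0, 0, 0, 0.4, 0, 0, 0, 0, 0, 0.4]
}}

```text
$.deltas: bad value
```

Run:
```python
from h import *
s=ctrl.get_state();print(s["grip_width"],s["finger_force"])
gt(-.184,(538.5,212,60))
```

```text
65.39883925090263 0.0
rot [ 0.    -0.     0.314] shift [-96.63  -37.547 -56.444] at [563.226 312.683   3.568] yawy 0.129909485156796
```

Call:
{"name": "arm_command", "arguments": {
  "deltas": [0, 0, 0.001, 0, 0, 0, 0.3, 0, 0, 0.001, 0, 0, 0, 0.3, 0, 0, 0.001, 0, 0, 0, 0.3, 0, 0, 0.001, 0, 0, 0, 0.3]
}}

```text
t: 4.45
eef_pos: [563.3, 312.6, 3.6]
tool_rot: [0.0, 0.66, 0.751, 0.0]
force: [-0.2, -0.6, 1.4]
grip_width: 50.4
finger_force: 30.0
```

Call:
{"name": "arm_command", "arguments": {
  "deltas": [0, 0, 0, 0, 0, -20, 0.3, 0, 0, 0, 0, 0, -45, 0.3, 0, 0, 0.1, -30, -12, -47, 0.3, 0, 0, 0.2, -60, -24, -47, 0.3, 0, 0, 0.314, -90, -35, -47, 0.3, 0, 0, 0.314, -97, -37.5, -47, 0.3, 0, 0, 0.314, -97, -37.5, -47, 0.3]
}}

```text
t: 5.15
eef_pos: [538.4, 210.8, 50.6]
tool_rot: [-0.0, 0.77, 0.639, 0.0]
force: [-0.1, 0.8, -0.0]
grip_width: 50.5
finger_force: 30.0
```

Run:
```python
from h import *
s=ctrl.get_state();print(s["grip_width"],s["finger_force"])
gt(-.184,(538.5,212,15))
c,im=grab("wrist","wn")
```

```text
50.47925078457373 29.97485250234604
rot [ 0.    -0.    -0.002] shift [ 1.173 -0.136 35.607] at [538.415 210.814  50.607] yawy -0.18553856174453737
```

View pics/wn.png

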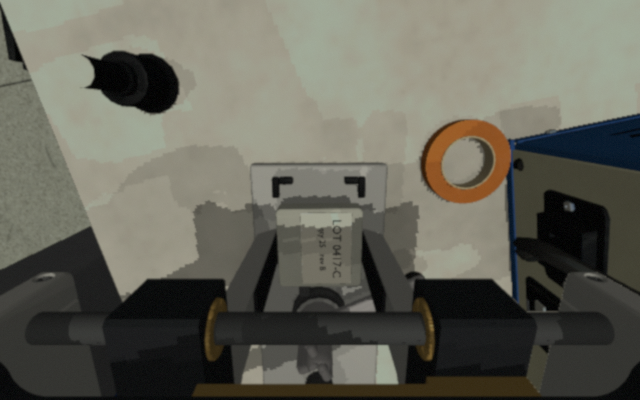

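Held tray shows at (279–362, 209–285), with the two far nest angles' outer corners at (273,178) and (365,178) — laterally centred; checking numerically.

Run:
```python
from h import *
c,im=load("wn")
a=plane(c,273,178,16)[:2];b=plane(c,365,178,16)[:2];d=b-a;yaw=np.arctan2(d[1],d[0])
print(a,b,np.linalg.norm(d),yaw);m=(a+b)/2;n=m-32.5*np.array([-np.sin(yaw),np.cos(yaw)]);print("nest",n)
a=plane(c,278,209,59)[:2];b=plane(c,360,209,59)[:2];e=plane(c,281,286,59)[:2];f=plane(c,358,286,59)[:2];print(np.linalg.norm(a-b),np.linalg.norm(a-e),(a+b+e+f)/4)
g=cv2.cvtColor(im,cv2.COLOR_BGR2GRAY)
for r in (180,184,190):print(r,g[r,265:375].tolist())
```

```text
[512.644 250.289] [576.58  238.281] 65.0532669275954 -0.18564772096611515
nest [538.613 212.343]
47.62516452385069 50.26124211850769 [538.335 210.043]
180 [142, 143, 143, 143, 141, 132, 101, 51, 21, 19, 22, 19, 17, 12, 13, 20, 19, 21, 21, 23, 23, 26, 26, 27, 28, 29, 28, 50, 89, 116, 123, 124, 124, 124, 123, 124, 124, 124, 123, 125, 124, 122, 124, 124, 124, 125, 125, 124, 125, 124, 124, 125, 125, 125, 124, 124, 124, 125, 124, 125, 125, 125, 125, 126, 125, 124, 124, 125, 124, 126, 124, 125, 124, 125, 125, 126, 125, 122, 106, 68, 31, 22, 25, 24, 25, 23, 26, 25, 28, 26, 28, 25, 25, 16, 17, 22, 21, 23, 26, 43, 87, 122, 128, 125, 125, 126, 126, 127, 127, 127]
184 [143, 143, 142, 143, 143, 137, 116, 64, 22, 15, 19, 19, 19, 24, 53, 78, 82, 77, 68, 65, 72, 82, 83, 84, 85, 86, 92, 107, 120, 123, 122, 123, 123, 124, 124, 124, 124, 125, 123, 123, 123, 123, 124, 124, 124, 124, 123, 124, 123, 124, 123, 124, 125, 123, 124, 123, 124, 123, 125, 125, 125, 123, 123, 124, 124, 123, 125, 124, 123, 125, 125, 125, 125, 124, 125, 125, 125, 125, 123, 116, 101, 88, 84, 85, 83, 82, 84, 84, 85, 85, 82, 80, 73, 42, 20, 20, 23, 21, 24, 42, 83, 118, 125, 127, 126, 127, 125, 126, 127, 126]
190 [142, 144, 143, 143, 143, 138, 118, 69, 28, 16, 15, 17, 18, 33, 77, 112, 122, 122, 123, 122, 123, 124, 124, 124, 123, 124, 124, 123, 124, 123, 122, 124, 123, 123, 123, 124, 123, 124, 123, 124, 123, 123, 123, 124, 124, 123, 123, 124, 124, 122, 123, 124, 123, 125, 125, 123, 123, 125, 125, 125, 124, 123, 124, 123, 125, 124, 124, 125, 123, 125, 126, 125, 124, 124, 125, 124, 125, 125, 125, 125, 126, 124, 124, 125, 125, 124, 125, 125, 125, 125, 122, 108, 69, 31, 14, 20, 19, 20, 22, 42, 84, 118, 125, 126, 126, 125, 125, 125, 125, 126]
```

Call:
{"name": "arm_command", "arguments": {
  "deltas": [0, 0, 0, 2, 0, 15, 0.3, 0, 0, 0, 2, 0, 28, 0.3, 0, 0, 0, 2, 0, 36, 0.3, 0, 0, 0, 2, 0, 36.5, 0.3, 0, 0, 0, 2, 0, 36.5, 0.3, 0, 0, 0, 2, 0, 36.5, 0.75, 0, 0, 0, 2, 0, 36.5, 0.75, 0, 0, 0, 2, 0, 36.5, 0.75]
}}

```text
t: 6.0
eef_pos: [539.0, 213.6, 14.2]
tool_rot: [0.0, 0.769, 0.639, 0.0]
force: [0.0, -0.9, 0.5]
grip_width: 69.2
finger_force: 0.0
```

Call:
{"name": "arm_command", "arguments": {
  "deltas": [0, 0, 0, 0, 0, -1, 0.8, 0, 0, 0, 0, 0, -1, 0.8, 0, 0, 0, 0, 0, -30, 0.8, 0, 0, 0, 0, 0, -70, 0.9, 0, 0, 0, 0, 0, -110, 1, 0, 0, 0, 0, 0, -110, 1, 0, 0, 0, 0, 0, -110, 1]
}}

```text
t: 6.7
eef_pos: [539.3, 213.6, 125.0]
tool_rot: [0.001, 0.769, 0.639, 0.001]
force: [-0.8, -0.3, -0.8]
grip_width: 94.2
finger_force: 0.0
```

Run:
```python
from h import *
gt(-1.2,(430,-120,160))
c,im=grab("wrist","wpl")
q=[proj(c,(538.6+x*np.cos(.184)+y*np.sin(.184),212.2-x*np.sin(.184)+y*np.cos(.184),22)) for x in(-26,26) for y in(-26,26)];print(q)
cv2.imwrite("pics/c4.png",cv2.resize(im[120:300,220:420],None,fx=3,fy=3,interpolation=cv2.INTER_CUBIC))
```

```text
rot [ 0.002 -0.002  1.015] shift [-348.035  -46.003  -35.398] at [539.335 213.648 125.033] yawy -0.18504083688177872
[array([291.735, 226.389]), array([290.356, 173.729]), array([345.095, 226.283]), array([346.284, 173.643])]
```

View pics/c4.png

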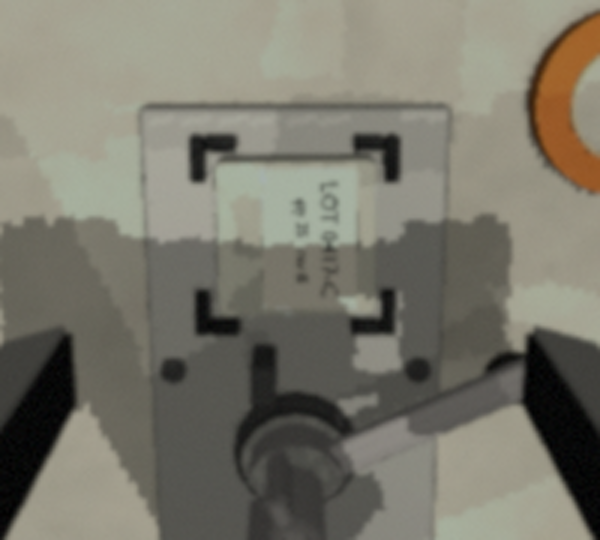

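Tray (216–377,157–318 in the crop) sits inside the four angles, matching the predicted nest outline. Now the lever.

Call:
{"name": "arm_command", "arguments": {
  "deltas": [0, 0, 0.13, -43, -5, -6, 1, 0, 0, 0.26, -86, -11, -12, 1, 0, 0, 0.39, -130, -17, -18, 1, 0, 0, 0.52, -173, -23, -24, 1, 0, 0, 0.65, -217, -29, -30, 1, 0, 0, 0.78, -260, -34, -35, 1, 0, 0, 0.91, -304, -40, -35, 1, 0, 0, 0.93, -348, -46, -35, 1]
}}

```text
t: 7.55
eef_pos: [427.8, -121.1, 157.5]
tool_rot: [-0.001, 0.974, 0.225, -0.001]
force: [0.0, 0.2, -0.0]
grip_width: 94.0
finger_force: 0.0
```

Run:
```python
from h import *
gt(-1.12,(378,-162,160))
```

```text
rot [-0.002  0.002  0.003] shift [-62.669  14.989  -2.423] at [ 427.765 -121.072  157.491] yawy -1.1174017360846689
```

Call:
{"name": "arm_command", "arguments": {
  "deltas": [0, 0, 0, -30, 8, 0, 1, 0, 0, 0, -60, 15, 0, 1, 0, 0, 0, -60, 15, 0, 1, 0, 0, 0, -60, 15, 0, 1]
}}

```text
t: 7.95
eef_pos: [381.6, -159.6, 157.8]
tool_rot: [-0.001, 0.974, 0.225, -0.001]
force: [0.8, 0.0, -0.7]
grip_width: 94.0
finger_force: 0.0
```

Run:
```python
from h import *
c,im=grab("wrist","wl2")
print(ctrl.get_state()["eef_pos"],proj(c,(426,-142,28)),proj(c,(363,-172,10)))
g=cv2.cvtColor(im,cv2.COLOR_BGR2GRAY)
u,v=proj(c,(426,-142,28)).astype(int)
cv2.imwrite("pics/c5.png",cv2.resize(im[v-70:v+120,u-100:u+100],None,fx=3,fy=3,interpolation=cv2.INTER_CUBIC))
m=cv2.medianBlur((g<75).astype(np.uint8),3);w=m[v-70:v+100,u-100:u+100]
n,l,s,ce=cv2.connectedComponentsWithStats(w)
for i in range(1,n):
    if s[i,4]>60:print(s[i],ce[i]+[u-100,v-70])
print(u-100,v-70)
for r in range(0,170,4):print(''.join('#' if x else '.' for x in w[r,::2]))
```

```text
[ 382.254 -159.359  158.115] [322.898 145.713] [321.953 207.67 ]
[ 93  67  36  77 789] [328.657 186.659]
[ 88  68  16  14 102] [315.98  149.549]
[   0   88   75   82 4349] [251.989 209.639]
[173 155  27  15 317] [406.524 238.36 ]
222 75
....................................................................................................
....................................................................................................
....................................................................................................
....................................................................................................
....................................................................................................
....................................................................................................
....................................................................................................
....................................................................................................
.......................................................
[... 2779 characters left out ...]
###########################...................................................................
################################....................................................................
###############################.....................................................................
##############################..........................................................####........
#############################..........................................................###########..
#############################..........................................................#############
###########################............................................................#############
```

Run:
```python
from h import *
c,im=load("wl2")
g=cv2.cvtColor(im,cv2.COLOR_BGR2GRAY)
w=g[95:250,270:390]
for r in range(0,155,3):print('%3d '%(r+95)+''.join(' .:-=+*#%@'[9-min(9,int(x)//14)] for x in w[r,:]))
```

```text
95                                                                                                                         
 98                                                                                                                         
101                                                                                                                         
104                                                                                                                         
107                                                                                                                         
110                                                                                                                         
113                                                                                                                         
116                                                                                                                         
119                                                                                                  
[... 4657 characters left out ...]
*******=.     ...                                  :.                                               ...             
236 *********+-     .                        .              :.                           .      ...             .::...      
239 ********=:. ..                                           :.                             .:--:.                 ..  .....
242 ******+-...                                               :.                     .    .::.                        ..    
245 *****=.                                          .        .:.                 ..                                     .. 
248 ***+:                                                      .:.            :---.
```

Run:
```python
from h import *
c,im=load("wl2")
g=cv2.cvtColor(im,cv2.COLOR_BGR2GRAY)
# eye hole centre
w=g[200:213,312:338].astype(float);m=(w>88)
n,l,s,ce=cv2.connectedComponentsWithStats(m.astype(np.uint8))
holes=[(ce[i]+[312,200],s[i]) for i in range(1,n) if s[i,4]>15];print("holes",holes)
# arm centreline rows 170..190
pts=[]
for r in range(170,189,2):
    x=np.arange(310,350);wt=np.clip(118-g[r,310:350].astype(float),0,40);wt[wt<8]=0;pts.append((wt@x/wt.sum(),r))
pts=np.array(pts);W=np.array([plane(c,*p,10) for p in pts]);print("arm",W[0],W[-1])
d=W[-1]-W[0];print("arm yaw",np.arctan2(d[1],d[0]))
m=(g<110).astype(np.uint8);m[:115]=0;m[168:]=0;m[:,:295]=0;m[:,375:]=0
cn=max(cv2.findContours(m,0,2)[0],key=cv2.contourArea);h=cv2.convexHull(cn)[:,0];
H=np.array([plane(c,*p,28)[:2] for p in h])
for y in(-2.70,-2.68,-2.66,-2.64):
    ax=np.array([np.cos(y),np.sin(y)]);ay=np.array([-ax[1],ax[0]])
    a=H@ax;b=H@ay;ctr=(a.max()+a.min())/2*ax+(b.max()+b.min())/2*ay
    print(y,a.max()-a.min(),b.max()-b.min(),ctr)
for hh,_ in holes:
    e=plane(c,*hh,8);print("eye",e,np.arctan2(e[1]-ctr[1],e[0]-ctr[0]),np.hypot(*(e[:2]-ctr)))
```

```text
holes [(array([313.289, 205.778]), array([ 0,  0,  5, 13, 45], dtype=int32)), (array([336.75 , 204.938]), array([23,  0,  3, 13, 16], dtype=int32)), (array([325.667, 207.158]), array([10,  4,  9,  8, 57], dtype=int32))]
arm [ 403.828 -159.318   10.   ] [ 385.568 -167.132   10.   ]
arm yaw -2.737205832877361
-2.7 45.1092158294029 43.40749404772629 [ 430.484 -148.598]
-2.68 45.245132043748015 43.781024519872744 [ 430.586 -148.482]
-2.66 45.610991294145606 44.20057033446534 [ 430.633 -148.353]
-2.64 45.95860675616393 44.76392273385295 [ 430.714 -148.293]
eye [ 360.2   -162.628    8.   ] -2.9410408123466816 71.95645733223378
eye [ 372.551 -185.69     8.   ] -2.5701844818425776 69.14817044042934
eye [ 364.817 -175.741    8.   ] -2.746923724142658 71.38533391045529
```

Run:
```python
from h import *
gt(-1.174,(430.5,-148.7,6))
```

```text
rot [-0.002  0.     0.058] shift [ 48.059  11.894 152.083] at [ 382.254 -159.359  158.115] yawy -1.115589340979629
```

Call:
{"name": "arm_command", "arguments": {
  "deltas": [0, 0, 0.058, 25, 6, 30, 1, 0, 0, 0.058, 48, 12, 70, 1, 0, 0, 0.058, 48, 12, 100, 1, 0, 0, 0.058, 48, 12, 130, 0.8, 0, 0, 0.058, 48, 12, 152, 0.6, 0, 0, 0.058, 48, 12, 152, 0.5, 0, 0, 0.058, 48, 12, 152, 0.3, 0, 0, 0.058, 48, 12, 152, 0.3]
}}

```text
t: 8.8
eef_pos: [432.1, -149.7, 8.0]
tool_rot: [0.001, 0.98, 0.198, 0.001]
force: [0.4, 0.0, 0.4]
grip_width: 57.3
finger_force: 0.0
```

Call:
{"name": "arm_command", "arguments": {
  "deltas": [0, 0, 0.001, 0, 0, 0, 0.2, 0, 0, 0.001, 0, 0, 0, 0.2, 0, 0, 0.001, 0, 0, 0, 0.2, 0, 0, 0.001, 0, 0, 0, 0.2]
}}

```text
t: 9.2
eef_pos: [431.4, -149.6, 8.1]
tool_rot: [0.0, 0.98, 0.197, 0.001]
force: [-0.0, 2.2, 7.2]
grip_width: 43.9
finger_force: 30.0
```

Run:
```python
from h import *
gt(-1.36,(440,100,180));s=ctrl.get_state();print(s["grip_width"],s["finger_force"])
```

```text
rot [ 0.001 -0.002  0.185] shift [ 104.496 -226.76  -171.985] at [ 431.431 -149.562    8.059] yawy -1.1746916256673905
43.89574678467779 29.974011797457933
```

Run:
```python
from h import *
gt(-1.304,(474.2,135.1,201))
```

```text
rot [ 0.001 -0.002  0.129] shift [ 149.628 -245.926 -192.925] at [ 431.431 -149.562    8.059] yawy -1.1746916256673905
```

Call:
{"name": "arm_command", "arguments": {
  "deltas": [0, 0, 0.001, 0, 0, -40, 0.2, 0, 0, 0.02, 15, -30, -85, 0.2, 0, 0, 0.04, 35, -65, -120, 0.2, 0, 0, 0.06, 55, -100, -150, 0.2, 0, 0, 0.08, 75, -140, -180, 0.2, 0, 0, 0.1, 95, -180, -193, 0.2, 0, 0, 0.12, 118, -220, -193, 0.2, 0, 0, 0.13, 140, -255, -193, 0.2]
}}

```text
t: 10.0
eef_pos: [461.5, 141.6, 201.4]
tool_rot: [0.0, 0.991, 0.133, 0.002]
force: [0.8, -0.3, -1.4]
grip_width: 43.8
finger_force: 30.0
```

Run:
```python
from h import *
gt(-1.304,(474.2,135.1,201))
s=ctrl.get_state();print(s["grip_width"],s["force"],s["ft_torque"])
```

```text
rot [ 0.001 -0.003 -0.001] shift [10.573  9.593  0.409] at [461.475 141.574 201.37 ] yawy -1.304654593432568
43.840155005422275 [ 0.821 -0.322 -1.368] [ 0.044 -0.003 -0.031]
```

Call:
{"name": "arm_command", "arguments": {
  "deltas": [0, 0, 0.001, 10, 9, 0, 0.2, 0, 0, 0.001, 10, 9, 0, 0.2, 0, 0, 0.001, 10, 9, 0, 0.2, 0, 0, 0.001, 10, 9, 0, 0.2]
}}

```text
t: 10.4
eef_pos: [472.7, 132.2, 199.7]
tool_rot: [0.0, 0.991, 0.131, -0.001]
force: [0.1, -0.3, -0.7]
grip_width: 43.7
finger_force: 30.0
```

Run:
```python
from h import *
c,im=grab("wrist","ws")
gt(-1.304,(474.2,135.1,201))
print(proj(c,(524.4,135.4,71)),proj(c,(524.4,135.4,38)),proj(c,ctrl.get_state()["eef_pos"]+[0,0,20]))
cv2.imwrite("pics/c6.png",cv2.resize(im[90:330,220:420],None,fx=2.5,fy=2.5,interpolation=cv2.INTER_CUBIC))
g=cv2.cvtColor(im,cv2.COLOR_BGR2GRAY)
u,v=proj(c,(524.4,135.4,71)).astype(int);w=g[v-35:v+35,u-40:u+40]
print(u-40,v-35)
for r in range(0,70,2):print('%3d '%(r+v-35)+''.join(' .:-=+*#%@'[9-min(9,int(x)//16)] for x in w[r,:]))
```

```text
rot [ 0.     0.001 -0.003] shift [ 2.076 -2.369 -1.205] at [472.811 132.271 199.797] yawy -1.3074241015925852
[329.47  142.646] [328.485 139.994] [318.808 256.501]
289 107
107 :==-:....::-:..................::::.........:--:........................::::....
109 =+=-..........................::::::........:::............................:::::
111 ==-:.........     . ..........:::::.........:--:...............................:
113 -:............     ..........:::::::........:--:................................
115 :.............................::::-:........:-::................................
117 :.............................::::-:........:-=-:...............................
119 .............................::::--:........:--:................................
121 ...   ....   ....  ..........:-=++=:........:=+-::..............................
123        ...          ......::=+*##*=:........:+*#*+-::...........................
125       ........       ....:=**#*+==-:...:....:==-=+*+=::.........................
127       ............   ..:-+**+------:.......:-=-::-+**+-:..................
[... 1346 characters left out ...]
::::::::::::::::::::
161 ***+=:................::::::::::.:.:.::::::..:::::::::::::::.:::::::::::::::::::
163 ===-:.................::::::::::::.:::.:::::::::::::.:::::.:::::::::::::::::::::
165 ::....................::::::::::::::::::::::::::::::::::::::::::::::::::::::::::
167 ..::::................:::::::::::::::::::::::::::::::::::::::::::::::::::.::::::
169   .....:::............:::::::::.::::::::::::::::::::::::::::::::::::::::::::::::
171         ....::.......:::::::::::::::.:::::::::::::::::::::::::::::::::::::::::::
173 ..          ...::::..:::::::::::::::::::::::::::::::::::::::::::::::::::::::::::
175  ...            ...:::-:::::::::::::::::::::::::::::::::::::::::::::::::::::::::
```

View pics/c6.png

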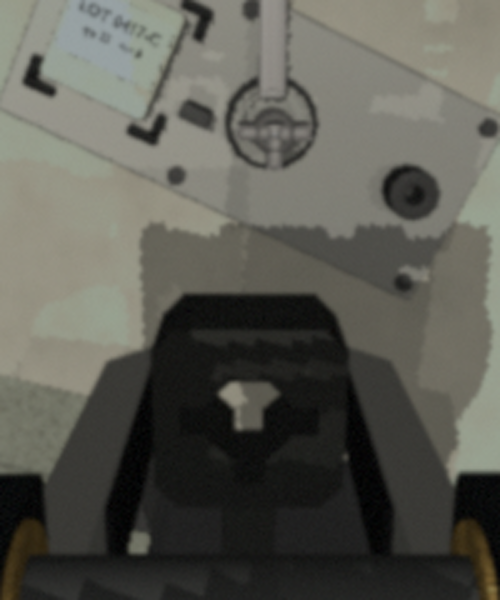

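The picture shows the hub in hand, bore with slots centred near crop (250,415), and the spindle at crop (273,128) with three splines at left, right and down (+x toward the robot), arm matching. Locating spindle centre numerically.

Run:
```python
from h import *
c,im=load("ws")
g=cv2.GaussianBlur(cv2.cvtColor(im,cv2.COLOR_BGR2GRAY),(0,0),.7).astype(np.float32)
c0=np.array([330.5,139.]);pts=[]
for k in range(3):
    pts=[]
    for a in np.radians(np.arange(0,360,6)):
        if abs(np.angle(np.exp(1j*(a+np.pi/2))))<.45: continue   # finger
        r=np.arange(13,21,.25);p=c0+np.outer(r,[np.cos(a),np.sin(a)]).astype(np.float32)
        v=cv2.remap(g,p[:,:1].astype(np.float32),p[:,1:].astype(np.float32),1)[:,0];i=v.argmin();pts.append(p[i])
    e=cv2.fitEllipse(np.array(pts,np.float32));c0=np.array(e[0]);print(e)
for z in(10,24,38):print(z,plane(c,*c0,z))
# post: dark blobs
m=(g[150:185,365:405]<70).astype(np.uint8);n,l,s,ce=cv2.connectedComponentsWithStats(m)
for i in range(1,n):
    if s[i,4]>10:print("post",s[i],ce[i]+[365,150])
print("hole",plane(c,385.,166.6,33))
w=g[150:185,365:405]
for r in range(0,35,1):print('%3d '%(r+150)+''.join(' .:-=+*#%@'[9-min(9,int(x)//12)] for x in w[r]))
# spindle columns enlarged, values
print("spin")
for r in range(126,158):print(r,' '.join('%3d'%x for x in g[r,312:349]))
```

```text
((328.0151672363281, 138.67526245117188), (34.13730239868164, 34.94647216796875), 28.395112991333008)
((327.9985046386719, 138.6875457763672), (34.11297607421875, 34.92399215698242), 35.816322326660156)
((327.9822692871094, 138.64419555664062), (34.095584869384766, 34.95201873779297), 32.817317962646484)
10 [523.863 135.009  10.   ]
24 [524.758 135.663  24.   ]
38 [525.652 136.317  38.   ]
post [  8   6  22  21 359] [383.454 166.276]
hole [512.154  65.419  33.   ]
150                                         
151                                         
152                                         
153                                         
154                                         
155                ..::..                   
156             .:--====--:.                
157           .:-++**#**++=-.               
158          .:=*#####****+=-:.             
159         .:=*####***++++++=:.            
160         .-+####*++++++++++=-.           
161        .-+####*++++++++++++=-.          
162        .=*###*++++++++++++++=:          
163        :=###*+++++++***+++++=-.         
1
[... 5112 characters left out ...]
 101 100 110 119 118 108  92  77  67  62  58  58  63  75  91 108 120 126 128 128 127 127 127
154 137 130 125 120 112  97  80  72  76  85  94 103 107 102  95  98 109 117 116 105  89  70  58  56  61  71  85 100 111 120 125 127 128 128 128 128 127
155 135 129 126 125 122 113 100  87  78  75  76  81  84  84  86  95 107 114 112 103  86  66  58  66  81  95 108 118 123 126 127 127 127 127 127 127 127
156 129 125 123 123 122 119 114 107  98  89  82  79  77  77  84  96 104 108 107 102  90  77  77  89 104 115 121 125 126 127 127 127 127 127 127 127 127
157 125 121 120 121 120 120 120 119 117 111 106 102  98  94  97 105 107 107 108 108 104  99 103 111 119 124 126 127 127 127 127 127 127 127 127 127 127
```

Run:
```python
from h import *
c,im=load("ws")
g=cv2.cvtColor(im,cv2.COLOR_BGR2GRAY)
for r in range(212,296,2):print('%3d '%r+''.join('@%#*+=-:. '[min(9,int(x)//5)] for x in g[r,275:368]))
```

```text
212                =**********#****##****#*#**#**#**#********#**##*********#**-                  
214             .+**#**#%#****#****#****************+********+****#****#***#*##*-                
216            +*%#*###*#******#*+#*#**#**************#*****#**********#*********+-              
218           -####*#*********#***#********#***#+**#**#****#**#***##*#*#**#**#*###*:             
220          :#*###*###****++***#**#***#******++**##*******#**#*##**************##*+             
222          ******+****+=--:::::::::-::::::::-:-::-:---:-::---------:---------==##*=            
224         =*##++++*++++=:.........................:....:........:.:....:=-::::-=*#*-           
226        :**++++++++++++==--::.:...:.:--=::::...:=++=--::::....:====-::-=+++++==+*#+.          
228       :+**++++++++++++*=+++++++-----++*+++=====++*++++++==----++++++==++++=*+++*+*=          
230      :=++++++++++++++++++++++++*+++++*=++++*+++++++*=++*+++++++***+++*++++*++++++++=.        
232      :+*++++++=+++++++*++++++++++**+++++++++++++++*++++=+++++++++++++++++++++++++++=:        
234      :=+++++*+++++
[... 2315 characters left out ...]
+++---+%%%@%@@
282 @%#+-:=+++*+++++**++++++*+++++++++*+++******##*##**++++++++++++++++++*++++++++++++---=*@%@%%%
284 %#*=--==++=**+++++++++++++*+*++++++*+*++***+***+*+**++==+++*+++++=++++*+*+++*+++++=-:-+#@@%%@
286 @#+-::--==+++++++**++*++++++*++++++++++*+*+*++*+++*++**+++*+++++*+***++++++*++++=-----=*%%@%%
288 %*=:::::-==++++++++*+*++++++*++++*++++*++*++++*+*+++*++*+++*+*++*****++++++*+===----:--+#%%%%
290 #=::::------==++++++++++*++++++++++++**++++++++++*+*+*+***++++**+*++++++*++==---------:=*#%%%
292 +::-:::----=--=======+=+++++++=++=+++++++++**+++++*++++++++=+++++++++++++=----------:---+%@@@
294 -.:-::--=-----------=-----=--=---=+=++++++++=+++++++++==--------------------------------=*@%%
```

Run:
```python
from h import *
c,im=load("ws")
h=plane(c,318.8,258.5,199.8+20);s=plane(c,329.4,142.7,69.5);s2=plane(c,329.4,142.7,71)
print(h,s,s2,"move",s-h,"hub-tcp",h-[472.81,132.27,219.8])
gt(-1.307,(472.8+(s-h)[0],132.3+(s-h)[1],100))
```

```text
[471.617 131.954 219.8  ] [524.219 135.371  69.5  ] [524.332 135.453  71.   ] move [  52.602    3.416 -150.3  ] hub-tcp [-1.193 -0.316  0.   ]
rot [ 0.     0.001 -0.   ] shift [51.761 10.351 99.754] at [472.811 132.271 199.797] yawy -1.3074241015925852
```

Call:
{"name": "arm_command", "arguments": {
  "deltas": [0, 0, 0.001, 25, 5, 30, 0.2, 0, 0, 0.001, 51.5, 10.3, 60, 0.2, 0, 0, 0.001, 51.5, 10.3, 90, 0.2, 0, 0, 0.001, 51.5, 10.3, 108, 0.2, 0, 0, 0.001, 51.5, 10.3, 108, 0.2, 0, 0, 0.001, 51.5, 10.3, 108, 0.2, 0, 0, 0.001, 51.5, 10.3, 108, 0.2]
}}

```text
t: 11.15
eef_pos: [526.8, 136.9, 93.5]
tool_rot: [0.0, 0.991, 0.132, 0.001]
force: [-0.1, 0.2, 0.0]
grip_width: 43.7
finger_force: 30.0
```

Run:
```python
from h import *
gt(-1.307,(525.4,135.7,80))
c,im=grab("wrist","wi1")
g=cv2.cvtColor(im,cv2.COLOR_BGR2GRAY)
gt(-1.307,(525.4,135.7,80))
for r in range(236,292,2):print('%3d '%r+''.join('@%#*+=-:. '[min(9,int(x)//9)] for x in g[r,275:368]))
```

```text
rot [ 0.001 -0.003  0.   ] shift [-1.7    0.791 13.457] at [526.796 136.904  93.461] yawy -1.3068847378935855
rot [ 0.    -0.003  0.   ] shift [-1.776  0.963 13.564] at [526.82  137.088  93.569] yawy -1.3065931956595565
236 ----=*##############################################################################+=-------
238 ---=+#############%#########################%#######################################*=-------
240 --=+*########################%#########%#########################%###################*=------
242 --=*%%##############################**+++***+*+*******#############################%##+=-----
244 -=+#@%###########################*+=::.::---:::---::--+*#####################%#####%%%*=-----
246 ==#%@%%#########################+-......::-:::::::....:-+*########%#############%###%@#+=----
248 =*%%@%##########################+:......::-:::::-::...:-+##########################%@%%#+=---
250 +#@@@%#######################%%%%#*=-:...::-:-:-::..:=+##%%#########################%@@%*=---
252 *%%%@%#####%##########%##%##%%%%%%%%*=-::...::...:-=*#%%%%%%%%#############%#######%@%@%#+=-
[... 1163 characters left out ...]
##*=--#@@@@@@@
278 @@%=   =####%#########################%%%%%%%%%%%%#%#############################*=:-*%@@@@@@
280 @@*.   =##################%###########%%%%%%%%%%%%%##############################*=::=#@@@@@@
282 @%=    =##############################%%%%%%%#%%%%#########%#################%###+-. :+#@@@@@
284 @*.    :+*###############################%########%#############################*+:   :*%@@@@
286 %=       .=############################%######################################*+:.    .=%@%@@
288 *.          =*##%########################################%############%#####*=:        :*@@@@
290 =             :+#######################################%#################*=:           .=%@@@
```

Call:
{"name": "arm_command", "arguments": {
  "deltas": [0, 0.003, 0, -1.8, 0.9, 0, 0.2, 0, 0.003, 0, -1.8, 0.9, 4, 0.2, 0, 0.003, 0, -1.8, 0.9, 8, 0.2, 0, 0.003, 0, -1.8, 0.9, 8, 0.2]
}}

```text
t: 11.6
eef_pos: [523.6, 135.9, 83.4]
tool_rot: [-0.0, 0.991, 0.132, 0.001]
force: [-0.2, 0.4, -1.9]
grip_width: 43.7
finger_force: 30.0
```

Run:
```python
from h import *
gt(-1.307,(525.4,135.7,76));s=ctrl.get_state();print(s["force"],s["ft_torque"])
```

```text
rot [-0.    -0.002  0.001] shift [1.678 0.635 7.376] at [523.602 135.869  83.373] yawy -1.3059230805697093
[-0.155  0.389 -1.862] [-0.036 -0.04   0.024]
```

Call:
{"name": "arm_command", "arguments": {
  "deltas": [0, 0, 0.001, 0, 0, 0, 0.2, 0, 0, 0.001, 0, 0, 0, 0.2, 0, 0, 0.001, 0, 0, 0, 0.2, 0, 0, 0.001, 0, 0, 0, 0.2, 0, 0, 0.001, 0, 0, 0, 0.2]
}}

```text
t: 12.1
eef_pos: [524.3, 135.9, 84.0]
tool_rot: [-0.0, 0.991, 0.132, 0.002]
force: [-0.1, 0.0, -0.9]
grip_width: 44.1
finger_force: 30.0
```

Run:
```python
from h import *
for i in range(5):
    s=ctrl.get_state();print(s["eef_pos"],s["force"]);
    if i<4: c,im=grab("wrist","wi2")
gt(-1.307,(525.4,135.7,76))
```

```text
[524.263 135.946  83.989] [-0.095  0.042 -0.873]
[524.244 135.944  83.964] [-0.868  0.511 -0.946]
[524.291 135.918  83.998] [ 0.031 -0.146 -1.075]
[524.256 135.897  84.003] [ 0.675 -1.083 -1.391]
[524.233 135.906  83.979] [-0.388 -0.044 -1.088]
rot [ 0.    -0.003 -0.   ] shift [1.048 0.503 7.982] at [524.233 135.906  83.979] yawy -1.3070525621141722
```

Call:
{"name": "arm_command", "arguments": {
  "deltas": [0, -0.002, 0, 0.9, 0.4, 0, 0.2, 0, -0.002, 0, 0.9, 0.4, 2, 0.2, 0, -0.002, 0, 0.9, 0.4, 4, 0.2, 0, -0.002, 0, 0.9, 0.4, 6, 0.2, 0, -0.002, 0, 0.9, 0.4, 8, 0.2, 0, -0.002, 0, 0.9, 0.4, 8, 0.2, 0, -0.002, 0, 0.9, 0.4, 8, 0.2]
}}

```text
t: 13.0
eef_pos: [525.1, 135.8, 75.8]
tool_rot: [-0.0, 0.991, 0.132, 0.0]
force: [-0.6, -0.1, -1.2]
grip_width: 43.8
finger_force: 30.0
```

Call:
{"name": "arm_command", "arguments": {
  "deltas": [0, 0, 0.001, 0, 0, 2, 0.2, 0, 0, 0.001, 0, 0, 4, 0.2, 0, 0, 0.001, 0, 0, 6, 0.2, 0, 0, 0.001, 0, 0, 6, 0.2]
}}

```text
t: 13.4
eef_pos: [525.0, 135.8, 69.6]
tool_rot: [-0.0, 0.991, 0.131, 0.0]
force: [-1.1, 0.8, -1.6]
grip_width: 43.5
finger_force: 30.0
```

Call:
{"name": "arm_command", "arguments": {
  "deltas": [0, 0, 0.001, 0, 0, 4, 0.2, 0, 0, 0.001, 0, 0, 8, 0.2, 0, 0, 0.001, 0, 0, 12, 0.2, 0, 0, 0.001, 0, 0, 15, 0.2, 0, 0, 0.001, 0, 0, 15, 0.2]
}}

```text
t: 13.9
eef_pos: [524.9, 135.7, 54.4]
tool_rot: [-0.0, 0.991, 0.131, 0.0]
force: [0.6, 0.6, -1.2]
grip_width: 43.6
finger_force: 30.0
```

Call:
{"name": "arm_command", "arguments": {
  "deltas": [0, 0, 0.001, 0, 0, 3, 0.2, 0, 0, 0.001, 0, 0, 6, 0.2, 0, 0, 0.001, 0, 0, 8, 0.2, 0, 0, 0.001, 0, 0, 9, 0.2, 0, 0, 0.001, 0, 0, 9, 0.2]
}}

```text
t: 14.4
eef_pos: [525.2, 135.8, 46.1]
tool_rot: [-0.0, 0.992, 0.13, 0.001]
force: [-1.0, -0.8, 0.3]
grip_width: 43.5
finger_force: 30.0
```

Call:
{"name": "arm_command", "arguments": {
  "deltas": [0, 0, 0.001, 0, 0, 1, 0.2, 0, 0, 0.001, 0, 0, 2, 0.2, 0, 0, 0.001, 0, 0, 2, 0.2, 0, 0, 0.001, 0, 0, 2, 0.2]
}}

```text
t: 14.8
eef_pos: [525.3, 135.8, 46.0]
tool_rot: [0.0, 0.992, 0.13, 0.001]
force: [-3.4, -0.5, 12.4]
grip_width: 43.4
finger_force: 30.0
```

Run:
```python
from h import *
s=ctrl.get_state();print(s["force"],s["ft_torque"])
gt(-.184-.02,(525,135.7,46))
```

```text
[-3.435 -0.543 12.386] [-0.128  0.808  0.033]
rot [ 0.001 -0.002 -1.107] shift [-0.302  0.012  0.003] at [525.289 135.789  46.004] yawy -1.3107022628246932
```

Call:
{"name": "arm_command", "arguments": {
  "deltas": [0, 0, -0.001, 0, 0, -1.5, 0.2, 0, 0, -0.14, 0, -0.1, -1.5, 0.2, 0, 0, -0.28, 0, -0.3, -1.5, 0.2, 0, 0, -0.42, -0.1, -0.4, -1.5, 0.2, 0, 0, -0.56, -0.15, -0.5, -1.5, 0.2, 0, 0, -0.7, -0.2, -0.6, -1.5, 0.2, 0, 0, -0.8, -0.3, -0.7, -1.5, 0.2, 0, 0, -0.8, -0.3, -0.7, -1.5, 0.2]
}}

```text
t: 15.6
eef_pos: [524.4, 136.4, 46.0]
tool_rot: [0.0, 0.862, 0.506, 0.0]
force: [-2.2, -0.3, 5.7]
grip_width: 43.3
finger_force: 30.0
```

Run:
```python
from h import *
s=ctrl.get_state();print(s["force"],s["ft_torque"])
gt(-.184,(524.5,135.5,46))
```

```text
[-2.237 -0.318  5.686] [-0.075  0.495  0.056]
rot [ 0.    -0.    -0.325] shift [-0.742  0.504  0.04 ] at [524.421 136.393  46.04 ] yawy -0.509392842774736
```

Call:
{"name": "arm_command", "arguments": {
  "deltas": [0, 0, -0.12, 0, 0, -0.5, 0.2, 0, 0, -0.24, -0.2, -0.1, -0.5, 0.2, 0, 0, -0.31, -0.3, -0.2, -0.5, 0.2, 0, 0, -0.345, -0.3, -0.2, -0.5, 0.2, 0, 0, -0.345, -0.3, -0.2, -0.5, 0.2, 0, 0, -0.345, -0.3, -0.2, -0.5, 0.2]
}}

```text
t: 16.2
eef_pos: [524.1, 136.5, 46.1]
tool_rot: [-0.0, 0.764, 0.646, 0.0]
force: [-1.5, 0.8, 2.3]
grip_width: 44.1
finger_force: 30.0
```

Run:
```python
from h import *
s=ctrl.get_state();print(s["force"],s["ft_torque"])
gt(-.184,(524.5,135.5,46))
```

```text
[-1.497  0.824  2.278] [ 0.2    0.355 -0.018]
rot [ 0.    -0.001  0.017] shift [-0.921  0.605  0.055] at [524.057 136.509  46.055] yawy -0.166958723131042
```

Call:
{"name": "arm_command", "arguments": {
  "deltas": [0, 0, -0.03, 0, 0, 0, 0.2, 0, 0, -0.06, 0, 0, 0, 0.2, 0, 0, -0.06, 0, 0, 0, 0.2]
}}

```text
t: 16.5
eef_pos: [523.9, 136.5, 46.0]
tool_rot: [-0.0, 0.744, 0.668, 0.0]
force: [-3.5, 1.2, 4.4]
grip_width: 43.6
finger_force: 30.3
```

Run:
```python
from h import *
s=ctrl.get_state();print(s["force"],s["ft_torque"],s["grip_width"])
gt(-.184,(524.5,135.5,46))
```

```text
[-3.468  1.237  4.375] [ 0.234  0.536 -0.99 ] 43.62029874525027
rot [-0.    -0.001  0.075] shift [-0.971  0.67   0.032] at [523.939 136.538  46.033] yawy -0.10863704833066473
```

Call:
{"name": "arm_command", "arguments": {
  "deltas": [0, 0, 0.04, 0, 0, 0, 0.2, 0, 0, 0.04, 0, 0, 0, 0.2, 0, 0, 0.04, 0, 0, 0, 0.8, 0, 0, 0.04, 0, 0, 0, 0.8, 0, 0, 0.04, 0, 0, 0, 0.8, 0, 0, 0.04, 0, 0, 0, 0.8, 0, 0, 0.04, 0, 0, -40, 0.8, 0, 0, 0.04, 0, 0, -80, 0.9]
}}

```text
t: 17.3
eef_pos: [523.5, 135.9, 125.7]
tool_rot: [-0.001, 0.757, 0.654, -0.001]
force: [0.5, 0.7, 0.0]
grip_width: 80.1
finger_force: 0.0
```

Run:
```python
from h import *
gt(-.184,(502,11,160))
```

```text
rot [-0.002  0.001  0.038] shift [-126.707   -3.197  -34.227] at [523.498 135.879 125.659] yawy -0.14582382919887826
```

Move to view the eye/post.

Call:
{"name": "arm_command", "arguments": {
  "deltas": [0, 0, 0.038, -40, -1, -35, 0.9, 0, 0, 0.038, -80, -2, -35, 0.9, 0, 0, 0.038, -127, -3, -35, 0.9, 0, 0, 0.038, -127, -3, -35, 0.9, 0, 0, 0.038, -127, -3, -35, 0.9, 0, 0, 0.038, -127, -3, -35, 0.9]
}}

```text
t: 17.9
eef_pos: [503.1, 11.8, 160.8]
tool_rot: [-0.0, 0.769, 0.639, 0.001]
force: [0.2, -0.3, -0.0]
grip_width: 84.3
finger_force: 0.0
```

Run:
```python
from h import *
c,im=grab("wrist","wp")
gt(-.184,(429,267,180))
g=cv2.cvtColor(im,cv2.COLOR_BGR2GRAY)
print("exp eye",proj(c,(511.2,64.6,48)),"mouth",proj(c,(511.2,64.6,33)),"spindle",proj(c,(524.4,135.4,71)))
u,v=proj(c,(511.2,64.6,48)).astype(int);print(u-25)
for r in range(v-26,v+30):print('%3d '%r+''.join('@%#*+=-:. '[min(9,int(x)//14)] for x in g[r,u-25:u+25]))
```

```text
rot [ 0.001 -0.001  0.001] shift [ 237.225 -119.152  -19.152] at [503.062  12.083 160.716] yawy -0.18278887097115126
exp eye [317.226 141.205] mouth [317.298 139.961] spindle [316.999  52.351]
292
115                   :===============-.              
116                   .===============-.              
117                   .-==============-.              
118                   .===============-.              
119                  .:===============-.              
120                  :-===============:.              
121                  .-===============-.              
122                   :===============-.              
123                   :===============:.              
124                   :===============-.              
125                   :=+=============-.              
126                   :=+=============-.              
127                   .-+=============-.              
128                    -+=============-.              
129                   .-+==============:.             
130                   :++++==========++=:.            
131                  :+
[... 1425 characters left out ...]
                                    
158                                                   
159                                                   
160                                                   
161                                                   
162                                                   
163                                                   
164                                                   
165                                                   
166        ...      ....     .......  ................
167                                                   
168                                                   
169                                                   
170
```

Run:
```python
from h import *
c,im=load("wp")
g=cv2.cvtColor(im,cv2.COLOR_BGR2GRAY)
for r in range(20,86,2):print('%3d '%r+''.join('@%#*+=-:. '[min(9,int(x)//14)] for x in g[r,282:352]))
for r in range(132,150):print(r,' '.join('%3d'%x for x in g[r,308:332]))
```

```text
20                    -+=====++-                                         
 22                    -++====++-                                         
 24                   .-=======-:      ...   ..::::::::::::.              
 26             .::-----=-==--:...:--------:..-----------::::             
 28           .:-:::---=-=-----::---=-----:..:----------------:           
 30          .---:...:---------::---------::::------------:-----.         
 32        .:---.   ..::..:----::::-------:..:----::----::.:-----.        
 34        .-=-:.   .... .:----:.:---------. .----::::----:..:---:        
 36        .----.  .   ...:----...:--------:..:---:.::-----------:        
 38        .-----:   .......:.::.::--------:..:----:..:--::.-----:        
 40        .---=-:.   ....... ....:-======--:::::..:::::..::-----:        
 42        .------::::...:::----=+**++==+***+=-------------------:        
 44         -----------:::---==++=---------==**==----------------:        
 46         :-----:------::-=++=--=+*####*+=-=+**==------------::.        
 48         .::....:-------=++=-=+********+++===**+
[... 2473 characters left out ...]

143  56  63  65  63  51  33  26  29  32  32  31  30  36  45  55  55  47  36  45  56  60  61  58  59
144  52  61  65  67  57  41  35  33  33  34  35  38  45  54  57  52  44  39  52  59  61  60  59  60
145  52  58  66  69  64  51  39  39  43  46  49  52  54  56  51  43  38  45  57  61  60  57  57  64
146  47  53  63  69  70  60  47  40  42  51  53  55  54  50  41  36  45  54  61  63  60  58  57  75
147  46  50  59  66  70  67  60  52  43  42  45  44  42  41  41  47  56  63  63  63  60  57  62  86
148  50  46  54  62  68  70  70  65  56  51  46  44  42  47  54  59  63  65  61  59  56  56  69  97
149  55  46  49  55  59  68  71  70  67  61  61  59  58  63  65  66  64  62  55  54  54  64  90 115
```

Run:
```python
from h import *
gt(-.184,(430,268,196))
```

```text
rot [ 0.001 -0.001  0.001] shift [ 238.405 -118.339  -35.15 ] at [503.062  12.083 160.716] yawy -0.18278887097115126
```

Call:
{"name": "arm_command", "arguments": {
  "deltas": [0, 0, 0.001, 30, -15, -10, 1, 0, 0, 0.001, 65, -32, -20, 1, 0, 0, 0.001, 100, -50, -30, 1, 0, 0, 0.001, 140, -70, -35, 1, 0, 0, 0.001, 180, -90, -35, 1, 0, 0, 0.001, 215, -107, -35, 1, 0, 0, 0.001, 238, -118, -35, 1, 0, 0, 0.001, 238, -118, -35, 1]
}}

```text
t: 18.75
eef_pos: [428.8, 270.7, 195.6]
tool_rot: [-0.0, 0.767, 0.641, 0.001]
force: [-1.1, -0.2, 0.1]
grip_width: 93.7
finger_force: 0.0
```

Call:
{"name": "arm_command", "arguments": {
  "deltas": [0, 0, 0.001, 0, 0, 0, 1, 0, 0, 0.001, 0, 0, 0, 1]
}}

```text
t: 18.95
eef_pos: [430.3, 266.2, 195.7]
tool_rot: [0.0, 0.77, 0.639, 0.0]
force: [0.2, 0.3, -0.4]
grip_width: 93.9
finger_force: 0.0
```

Run:
```python
from h import *
c,im=grab("wrist","wpin")
gt(-.184,(438,321,46))
g=cv2.cvtColor(im,cv2.COLOR_BGR2GRAY)
print(proj(c,(438,321,68)))
u,v=proj(c,(438,321,68)).astype(int);print(u-35)
for r in range(v-34,v+36):print('%3d '%r+''.join('@%#*+=-:. '[min(9,int(x)//6)] for x in g[r,u-35:u+35]))
```

```text
rot [ 0.001  0.    -0.002] shift [ 55.543  -2.98  149.736] at [430.511 265.932 195.753] yawy -0.1864067234619274
[316.358 137.906]
281
103                                                                       
104                                                                       
105                                                                       
106                                                                       
107                                                                       
108                                                                       
109                                                                       
110                                                                       
111                                  -=======-                            
112                               -+*#%%##*##*+-                          
113                             -+#%##**##*###%#*-                        
114                            =###**+=====++**%%#=                       
115                           =#%#*+=--------==**##=             
[... 3513 characters left out ...]
                     
163                                                                       
164                                                                       
165                                                                       
166                                                                       
167                                                                       
168                                                                       
169                                                                       
170                                                                       
171                                                                       
172
```

Run:
```python
from h import *
c,im=load("wpin")
g=cv2.cvtColor(im,cv2.COLOR_BGR2GRAY)
for p in((317.6,126.3,34),(317.6,127.6,38),(317.6,128.,68)):print(plane(c,*p))
c2,_=load("wp");print("mouth",plane(c2,317,139.7,33))
for r in range(112,143,1):print('%3d '%r+' '.join('%2d'%x for x in g[r,300:336]))
P=plane(c,317.6,128,66);gt(-.184,(P[0],P[1],46))
```

```text
[440.911 330.495  34.   ]
[440.7   329.305  38.   ]
[440.954 330.073  68.   ]
mouth [510.958  64.902  33.   ]
112 150 151 150 150 150 149 145 132 108 85 62 41 29 20 15 11 11 15 17 18 14 16 18 27 39 58 84 104 123 141 147 148 147 149 150 151
113 150 150 150 149 150 146 131 101 66 39 25 16  8 14 17 18 18 17 17 19 13 14 15 11 15 22 37 61 95 125 137 139 142 142 147 149
114 149 149 149 150 147 134 108 66 31 14 12 14 19 21 27 30 31 33 32 31 29 27 19 18 10  7 12 30 61 99 124 135 136 138 141 144
115 150 149 148 145 136 110 72 35 15  9 17 22 29 34 36 40 40 39 40 38 41 40 34 32 23 19 12 16 34 65 99 124 134 137 139 141
116 149 148 147 136 112 75 39 18 17 20 27 35 37 40 42 41 41 41 43 43 44 43 43 41 37 32 23 13 16 35 65 102 127 135 138 140
117 149 149 144 125 84 40 16 12 18 29 36 41 40 41 40 41 39 38 41 43 40 42 44 44 41 39 33 25 14 16 36 69 109 133 138 138
118 149 147 136 107 58 21 16 21 29 33 40 39 40 37 37 36 33 33 35 38 37 37 42 41 42 43 38 32 20 14 18 46 90 124 137 139
119 149 145 126 83 35 16 19 27 34 39 40 38 35 32 29 23 22 21 19 23 26 29 35 38 38 40 39 38 29 18 11 29 68 109 132 138
120 14
[... 2137 characters left out ...]
 13 10 12 11 17 22 25 27 25 26 27 23 19 16 25 52 81 110 134 145 147 148
139 152 152 150 151 147 132 100 68 37 18 22 21 20 17 16 14 14 16 20 27 26 28 27 26 23 22 15 26 56 94 123 137 145 150 152 151
140 153 154 153 151 151 145 135 113 78 43 25 16 18 22 20 21 19 22 24 26 25 22 22 20 18 22 32 59 92 124 144 148 150 152 152 153
141 157 157 155 152 154 153 153 144 121 87 55 35 21 17 13 21 18 22 21 21 23 20 16 23 38 55 78 102 128 143 150 151 151 152 151 152
142 158 158 158 156 157 157 157 154 146 127 101 74 50 36 25 20 22 22 22 23 22 28 46 69 89 108 124 136 146 151 152 152 152 151 152 151
rot [ 0.001  0.    -0.002] shift [ 64.925  -1.766 149.734] at [430.511 265.932 195.753] yawy -0.1864067234619274
```

Call:
{"name": "arm_command", "arguments": {
  "deltas": [0, 0, 0.001, 32, -1, 20, 1, 0, 0, 0.001, 65, -1.8, 40, 1, 0, 0, 0.001, 65, -1.8, 70, 1, 0, 0, 0.001, 65, -1.8, 70, 1, 0, 0, 0.001, 65, -1.8, 70, 1]
}}

```text
t: 19.5
eef_pos: [440.8, 329.7, 125.9]
tool_rot: [0.0, 0.77, 0.638, -0.0]
force: [-0.4, -0.0, -0.8]
grip_width: 94.0
finger_force: 0.0
```

Run:
```python
from h import *
gt(-.184,(440.8,329.9,42))
c,im=grab("wrist","wpin2")
g=cv2.cvtColor(im,cv2.COLOR_BGR2GRAY)
u,v=proj(c,(440.8,329.9,68)).astype(int);print(u,v)
for r in range(v-32,v+36,2):print('%3d '%r+''.join('@%#*+=-:. '[min(9,int(x)//8)] for x in g[r,u-50:u+50]))
```

```text
rot [ 0.     0.001 -0.004] shift [ 0.303 -0.063 83.861] at [440.819 329.665 125.861] yawy -0.1882777122959201
319 213
181                                      :*#%@@%@%@@@@%@@@@@@@%%%%+                                     
183                                    :*%%@@@@@@@%@@@@@@@@%@@@@%%%#+.                                  
185                                   +%%%%@@@@@@@%%%@@%@@@@%@@%@@%%##-                                 
187                                  :%%%@%%@@@%%%##**#**###%@@%@@@@%%#:                                
189                                 :#%@%@@@%%##**********+***##%%@@@%%*.                               
191                                 *%@@@@%%##*#*****************#%@@%@%=                               
193                                 #%@@%######*####%%##%%#********#%@@%=                               
195                                 *%%%########%%%%%%%%%%%%%#******#%%%=                               
197                                 +%%%######%%@%@@@@@@@%%%%%%##***##%#=                               
199                                 =
[... 1786 characters left out ...]
                                                                  
235                                                                                                     
237                                                                                                     
239                                                                                                     
241                                                                                                     
243                                                                                                     
245                                                                                                     
247
```

Run:
```python
from h import *
for f in("wpin","wpin2"):
    c,im=load(f)
    for z in(0,34,38,68):print(f,z,proj(c,(440.8,329.8,z)))
g=cv2.cvtColor(im,cv2.COLOR_BGR2GRAY)
for r in range(170,240,2):print('%3d '%r+''.join('@%#*+=-:. '[min(9,int(x)//4)] for x in g[r,280:360]))
c,im=load("wn");g=cv2.cvtColor(im,cv2.COLOR_BGR2GRAY)
print([ (z,proj(c,(440.8,329.8,z))) for z in(0,34,68)])
for r in range(40,120,2):print('%3d '%r+''.join('@%#*+=-:. '[min(9,int(x)//8)] for x in g[r,75:190]))
```

```text
wpin 0 [317.719 125.869]
wpin 34 [317.619 126.97 ]
wpin 38 [317.606 127.114]
wpin 68 [317.497 128.313]
wpin2 0 [319.046 192.841]
wpin2 34 [319.052 201.942]
wpin2 38 [319.053 203.153]
wpin2 68 [319.06  213.436]
170                                                                                 
172                                                                                 
174                                                                                 
176                                                                                 
178                                 -++######*##*=.                                 
180                             :+*####%%@@%#@%*#####+                              
182                           :**#%%%@%#%%%%##%%@%@#*%*=                            
184                         :**%%%%%%@%%%%@%%%%%%%%#%%%%#*                          
186                        +#*#%#%%%#%#*#*###**#%%%%%%#@##*.                        
188                        *#%%%%%##++=---::::::--+###%%@%#*                        
190                       +###%%#*--=:--
[... 6165 characters left out ...]
                                        .-*%@@@@@@@@@@@@@@@@@@@@@%@%@%%%%%%#=                   
108                                                                .=*%%%@@@@%@@@@%%%@@%@@%@%%#%*-                     
110                                                                    .:+#%@@@@%%@@@%@%%%@#+-                         
112                                                                         .:=+++++++++=:                             
114                                                                                                                    
116                                                                                                                    
118
```

Run:
```python
from h import *
a=cv2.imread("pics/scene0.png",0)
for r in range(250,296,1):print('%3d '%r+''.join('@%#*+=-:. '[min(9,int(x)//10)] for x in a[r,205:250]))
c=cam("scene")
for z in(0,34,38,68):print(z,proj(c,(440.8,329.8,z)))
```

```text
250                                              
251                                              
252                                              
253                                              
254                                              
255                                              
256                                              
257                                              
258                                              
259                       .=                     
260                 .+:-=--+                     
261                  --::::=                     
262                  -:::::-                     
263                  -:::::-:                    
264                  -::::::--+                  
265                 :-:::::::::=                 
266                --:::::::::::+                
267               .-::::::::::::=                
268               ::::::::::::::-                
269               -:::::::::::::-                
270               =::::..:.:::::--               
271               =:::::::::::::-+               

[... 582 characters left out ...]
--=              
284                -=-----------==               
285                 -=----::--==                 
286                   -====-==                   
287                                              
288                                              
289                                              
290                                              
291                                              
292                                              
293                                              
294                                              
295                                              
0 [227.294 278.278]
34 [225.409 267.028]
38 [225.181 265.67 ]
68 [223.433 255.238]
```

Pin stand found at (319,~203) under the tool; geometry agrees with stand at (440.8, 330). Descend and grip the knob.

Call:
{"name": "arm_command", "arguments": {
  "deltas": [0, 0, 0, 0.4, 0, 30, 0.8, 0, 0, 0, 0.4, 0, 55, 0.7, 0, 0, 0, 0.4, 0, 72, 0.6, 0, 0, 0, 0.4, 0, 83, 0.5, 0, 0, 0, 0.4, 0, 83, 0.3, 0, 0, 0, 0.4, 0, 83, 0.1, 0, 0, 0, 0.4, 0, 83, 0.05, 0, 0, 0, 0.4, 0, 83, 0.05]
}}

```text
t: 20.35
eef_pos: [441.6, 331.6, 44.0]
tool_rot: [0.0, 0.77, 0.638, 0.002]
force: [0.0, -0.1, -0.3]
grip_width: 33.8
finger_force: 0.0
```

Call:
{"name": "arm_command", "arguments": {
  "deltas": [0, 0, 0.001, 0, 0, 0, 0.05, 0, 0, 0.001, 0, 0, 0, 0.05, 0, 0, 0.001, 0, 0, 0, 0.05, 0, 0, 0.001, 0, 0, 0, 0.05]
}}

```text
t: 20.75
eef_pos: [441.0, 331.3, 43.2]
tool_rot: [0.0, 0.77, 0.638, 0.001]
force: [-0.2, 0.2, 3.0]
grip_width: 15.6
finger_force: 30.0
```

Call:
{"name": "arm_command", "arguments": {
  "deltas": [0, 0, 0, 0, 0, -30, 0.05, 0, 0, 0, 0, 0, -70, 0.05, 0, 0, 0, 0, 0, -100, 0.05, 0, 0, 0, -40, 3, -100, 0.05, 0, 0, 0, -80, 6, -100, 0.05, 0, 0, 0, -120, 10, -100, 0.05, 0, 0, 0, -160, 14, -100, 0.05, 0, 0, 0, -195, 17, -100, 0.05]
}}

```text
t: 21.55
eef_pos: [420.4, 134.7, 142.7]
tool_rot: [0.0, 0.77, 0.638, 0.0]
force: [0.1, -0.0, 0.3]
grip_width: 15.5
finger_force: 30.0
```

Run:
```python
from h import *
gt(-.184,(511.1,66.2,105))
```

```text
rot [ 0.001  0.    -0.004] shift [-50.372 101.921  37.807] at [420.351 134.732 142.717] yawy -0.1878859386614832
```

Call:
{"name": "arm_command", "arguments": {
  "deltas": [0, 0, -0.004, -20, 35, 0, 0.05, 0, 0, -0.004, -40, 70, 0, 0.05, 0, 0, -0.004, -50.4, 102, 0, 0.05, 0, 0, -0.004, -50.4, 102, 20, 0.05, 0, 0, -0.004, -50.4, 102, 36, 0.05, 0, 0, -0.004, -50.4, 102, 36, 0.05, 0, 0, -0.004, -50.4, 102, 36, 0.05, 0, 0, -0.004, -50.4, 102, 36, 0.05]
}}

```text
t: 22.35
eef_pos: [512.4, 68.0, 107.8]
tool_rot: [0.001, 0.769, 0.639, 0.001]
force: [-0.6, 0.5, 0.8]
grip_width: 15.7
finger_force: 30.0
```

Run:
```python
from h import *
gt(-.184,(511.1,66.2,90))
c,im=grab("wrist","wpi")
s=ctrl.get_state();T=toolT(s)
g=cv2.cvtColor(im,cv2.COLOR_BGR2GRAY)
tip=T[:3,3]+[0,-1,-39];print("tip",proj(c,tip),"eye",proj(c,(513,65,48)),"mouth",proj(c,(511,64.9,33)),"flange",proj(c,tip+[0,0,32]))
u,v=proj(c,tip).astype(int)
for r in range(v-40,v+60,2):print('%3d '%r+''.join('@%#*+=-:. '[min(9,int(x)//14)] for x in g[r,u-45:u+45]))
print(u-45)
```

```text
rot [ 0.002 -0.001  0.   ] shift [-2.044 -0.942 17.757] at [512.355  68.035 107.76 ] yawy -0.18363937501072927
tip [319.409 222.706] eye [320.39  216.309] mouth [318.02  211.322] flange [319.593 239.293]
182 ...     ... ...... .................:+***************+-                                   
184                 ....    ...........:=+***************+-                                   
186                            .......:-+****************+-                                   
188                              . ....:=****************+-                                   
190                              ......:=****************+-                                   
192                             ... ....=+***************+-                                   
194 .:.        ..                .......:+***************+=. ...                              
196 .--:::-------:::::---:       ......:=*****************+=-----:::.                         
198 ----------------------.       ...:=*###****************+=-------:                         
200 ----------------------:.     ...-+#%%
[... 3157 characters left out ...]
=%@@%#*+++++++++++++++++++++-  
268 :--=+++++++++++++++++++++*#%@@@#=......................    =%@@@%*+++++++++++++++++++++=: 
270 :-=++++++++++++++++++++++*#%@@%*-.......................   -#@@@%#++++++++++++++++++++++=.
272 -=+++++++++++++++++++++++*%@@@%+-.......................   :#@@@%#+++++++++++++++++++++++-
274 -=+++++++++++++++++++++++#%@@@%+:.......................   .+%@@%#*++++++++++++++++++++++=
276 =+++++++++++++++++++++++*#%@@@#=:........................   =%@@@%*+++++++++++++++++++++++
278 *************+++++++++++*%@@@@#=:........................   =%@@@%#++++++++++++***********
280 %%%%%%@@%%%%#*++++++++++*%@@@@#=:.........................  =%@@@%#*+++++++++*#%%%%%%%@%%@
274
```

Run:
```python
from h import *
c,im=load("wpi");T=c["T"]
s=ctrl.get_state();X=toolT(s)
g=cv2.cvtColor(im,cv2.COLOR_BGR2GRAY).astype(int)
for off in(-3,-2,-1,0,1):
    for dz in(-9.2,-5.2):
        p=[0,0,0];ring=np.array([proj(c,(X@[off+10*np.cos(a),10*np.sin(a),-dz,1])[:3]) for a in np.linspace(0,6.28,60)])
        print(off,dz,"top row",ring[:,1].min(),"cols",ring[:,0].min(),ring[:,0].max())
print(g[218:236,310:328:3])
print("edges",g[242,296:310],g[242,326:342])
```

```text
-3 -9.2 top row 226.55389162264555 cols 304.17865859624277 334.50491812020886
-3 -5.2 top row 228.7477347495004 cols 303.88912323464075 334.80270938945927
-2 -9.2 top row 225.10533651381286 cols 304.1588786656792 334.5249213579545
-2 -5.2 top row 227.27367137363282 cols 303.8685725299987 334.8234987811159
-1 -9.2 top row 223.65292381037216 cols 304.13904677107104 334.54497714698203
-1 -5.2 top row 225.79560518068064 cols 303.84796678800956 334.84434384998497
0 -9.2 top row 222.19663808224718 cols 304.1191627073762 334.5650856946531
0 -5.2 top row 224.31351984400996 cols 303.8273057872815 334.8652448200346
1 -9.2 top row 220.7364638169598 cols 304.0992262684722 334.58524720942165
1 -5.2 top row 222.82739894807543 cols 303.80658930523384 334.88620191643616
[[36 21 31 32 32 29]
 [31 23 26 29 30 24]
 [32 27 20 29 29 21]
 [33 28 21 30 24 18]
 [30 31 23 43 31 17]
 [31 33 34 53 43 25]
 [29 34 42 55 49 28]
 [30 33 42 53 49 31]
 [37 28 31 35 36 26]
 [52 22 17 18 21 18]
 [58 12  3 10 10 12]
 [46  5  8  6  5 10]
 [22  3  6  8  5  6]
 [10  8  6  4  9  2]
 [ 3  5  5  8  5  5]
 [ 8  9  4  6  6  5]
 [ 8  7  9  5  7  2]
 [ 5  6  5  7  2  4]]
edges [63 64 63 62 63 62 58 44 18  4  7  4  9  4] [ 3  3  3  5  6  7  1  9 15 31 52 61 64 62 64 64]
```

Call:
{"name": "arm_command", "arguments": {
  "deltas": [0, 0, 0.001, -0.6, -0.8, 0, 0.05, 0, 0, 0.001, -0.6, -0.8, 8, 0.05, 0, 0, 0.001, -0.6, -0.8, 12, 0.05, 0, 0, 0.001, -0.6, -0.8, 12, 0.05, 0, 0, 0.001, -0.6, -0.8, 12, 0.05, 0, 0, 0.001, -0.6, -0.8, 12, 0.05, 0, 0, 0.001, -0.6, -0.8, 12, 0.05]
}}

```text
t: 23.1
eef_pos: [511.2, 67.4, 95.1]
tool_rot: [0.0, 0.769, 0.639, 0.001]
force: [0.2, 0.0, 0.4]
grip_width: 15.5
finger_force: 30.0
```

Run:
```python
from h import *
c,im=grab("wrist","wpj")
gt(-.184,(511.4,67.3,80))
print("mouth",proj(c,(511,64.9,33)),"eye top",proj(c,(513,65,48)))
s=ctrl.get_state();X=toolT(s)
for o in(-1,-3):print(o,proj(c,(X@[o,0,39.2,1])[:3]))
g=cv2.cvtColor(im,cv2.COLOR_BGR2GRAY).astype(int)
for r in range(206,248):print('%3d '%r+''.join('@%#*+=-:. '[min(9,int(x)//8)] for x in g[r,290:350]))
```

```text
rot [ 0.001 -0.    -0.001] shift [-0.051  0.263 15.072] at [511.13   67.396  95.072] yawy -0.1850434127435158
mouth [319.393 214.976] eye top [321.947 220.447]
-1 [319.095 222.613]
-3 [319.095 225.12 ]
206                 :+**+*++====+****#**#*##**-                 
207                .:+*++**+=====**##***##*###=.                
208                .-**+*#*+====++**##**#*####*-.               
209                .=***##**+===+****#******###*=.              
210                .=**##****+++**************#*+-              
211                .=**##********#*******#**#*#**=:             
212                .=*###*********#*##**#***#***#*=.            
213                :+###***#*#**#########****#****+:            
214                :+####***#**###**#####**#*#*****-            
215                :+###*#*#############***#*#**+*+-            
216                .+####**############************=.           
217                .=******######*#####***********+=.           
218                 -*####*###########**+**#*******=:           
219                 -***#**##*######**************++:
[... 1131 characters left out ...]
:::-*%@@%@@@@@@@@@@@@@@@@%@@@@@@@%#=::::::::::::::
238 :::::::::::::-*%%@@@@@@@@@@%@@@@@@@@@@@@@@%%#=::::::::::::::
239 :::::::::::::-*%%@@@@%@@@@@@@@%@@@@@@@@@%@@%%+::::::::::::::
240 :::::::::::::-*%@%@@@@%@@@@@@@@@@@@@@@@@@@%@%+-:::::::::::::
241 :::::::::::::=#%@@@@@@@%@@@@@@%@%@@@@@@@@@@%%+-:::::::::::::
242 :::::::::::::=#%%@@@@@@@@@@@@@@@@@@@@@%@@@@@#+-:::::::::::::
243 :::::::::::::+#%@@@@@@@@@@%@@@@@@@%@@@%@@@@%%*=:::::::::::::
244 ::::::::::::-+#@@@@@@%@@@@@%@@@@@@@@@@@@@@@%%*=::::::::::::.
245 ::::::::::::-*%@@@@@@%%@%@@@@%@@@@@@@@@@@%%%%#=:::::::::::::
246 ::::::::::::-*%@%%@@@@@@@%@@@@@@@@@@@@@@@%@@%#=:::::::::::::
247 ::::::::::::-*@%@@@@@@@%@@@@@@@@@@@@@@@@@@@@@#+-::::::::::::
```

Call:
{"name": "arm_command", "arguments": {
  "deltas": [0, 0, 0.001, 0, 0.1, 5, 0.05, 0, 0, 0.001, 0, 0.1, 10, 0.05, 0, 0, 0.001, 0, 0.1, 14, 0.05, 0, 0, 0.001, 0, 0.1, 18, 0.05, 0, 0, 0.001, 0, 0.1, 18, 0.05, 0, 0, 0.001, 0, 0.1, 18, 0.05]
}}

```text
t: 23.75
eef_pos: [511.0, 67.4, 76.8]
tool_rot: [0.0, 0.77, 0.638, 0.0]
force: [-1.2, -0.2, 0.1]
grip_width: 15.2
finger_force: 30.0
```

Tip is through the eye. Go on down past the mouth.

Call:
{"name": "arm_command", "arguments": {
  "deltas": [0, 0, 0.001, 0, 0, 2, 0.05, 0, 0, 0.001, 0, 0, 4, 0.05, 0, 0, 0.001, 0, 0, 6, 0.05, 0, 0, 0.001, 0, 0, 7, 0.05, 0, 0, 0.001, 0, 0, 7, 0.05]
}}

```text
t: 24.25
eef_pos: [510.9, 67.4, 69.7]
tool_rot: [0.0, 0.77, 0.638, 0.0]
force: [0.2, 0.4, -1.1]
grip_width: 15.7
finger_force: 30.0
```

Call:
{"name": "arm_command", "arguments": {
  "deltas": [0, 0, 0.001, 0, 0, 3, 0.05, 0, 0, 0.001, 0, 0, 6, 0.05, 0, 0, 0.001, 0, 0, 9, 0.05, 0, 0, 0.001, 0, 0, 11, 0.05, 0, 0, 0.001, 0, 0, 11, 0.05]
}}

```text
t: 24.75
eef_pos: [510.8, 67.4, 58.5]
tool_rot: [-0.0, 0.77, 0.638, 0.0]
force: [0.3, -0.9, -0.9]
grip_width: 15.4
finger_force: 30.0
```

Call:
{"name": "arm_command", "arguments": {
  "deltas": [0, 0, 0.001, 0, 0, 1.5, 0.05, 0, 0, 0.001, 0, 0, 2.5, 0.05, 0, 0, 0.001, 0, 0, 2.5, 0.05, 0, 0, 0.001, 0, 0, 2.5, 0.05]
}}

```text
t: 25.15
eef_pos: [511.2, 67.4, 56.6]
tool_rot: [0.0, 0.771, 0.637, 0.001]
force: [-0.1, 0.5, 0.5]
grip_width: 15.3
finger_force: 30.0
```

Call:
{"name": "arm_command", "arguments": {
  "deltas": [0, 0, 0.001, 0, 0, 0, 0.4, 0, 0, 0.001, 0, 0, 0, 0.4, 0, 0, 0.001, 0, 0, 0, 0.4, 0, 0, 0.001, 0, 0, 0, 0.4, 0, 0, 0.001, 0, 0, -30, 0.4, 0, 0, 0.001, 0, 0, -70, 0.4, 0, 0, 0.001, 0, 0, -110, 0.4, 0, 0, 0.001, 0, 0, -110, 0.4]
}}

```text
t: 25.95
eef_pos: [515.0, 67.5, 171.9]
tool_rot: [0.004, 0.771, 0.637, 0.005]
force: [0.2, 0.2, 0.2]
grip_width: 37.3
finger_force: 0.0
```

Call:
{"name": "arm_command", "arguments": {
  "deltas": [0, 0, 0.001, -45, -3, 0, 0.4, 0, 0, 0.001, -70, -5, 0, 0.4, 0, 0, 0.001, -70, -5, 0, 0.4, 0, 0, 0.001, -70, -5, 0, 0.4, 0, 0, 0.001, -70, -5, 0, 0.4]
}}

```text
t: 26.45
eef_pos: [492.9, 0.3, 166.0]
tool_rot: [-0.0, 0.771, 0.637, 0.0]
force: [-0.0, -1.0, -0.2]
grip_width: 37.6
finger_force: 0.0
```

Run:
```python
from h import *
c,im=grab("wrist","wend")
s=ctrl.get_state();print(s["eef_pos"],s["force"],s["grip_width"])
g=cv2.cvtColor(im,cv2.COLOR_BGR2GRAY).astype(int)
print("flange",proj(c,(511,64.9,52)),"gripTop",proj(c,(511,64.9,82)),"eye",proj(c,(513,65,48)),"axis",proj(c,(524.4,135.4,71)),"f at lever",proj(c,(511,64.9,48)))
u,v=proj(c,(511,64.9,50)).astype(int);print(u-35)
for r in range(v-50,v+34,1):print('%3d '%r+''.join('@%#*+=-:. '[min(9,int(x)//10)] for x in g[r,u-35:u+35]))
```

```text
[492.958   0.429 166.012] [ 0.025  0.235 -1.003] 37.64804088313916
flange [325.013 126.434] gripTop [325.703 127.702] eye [327.004 125.762] axis [325.649  35.828] f at lever [324.932 126.284]
289
 76                             .:...... .... ..:.                        
 77                             .:..............:.                        
 78                             .:.. ...........:.                        
 79                             .:..............:.                        
 80                             ................:..                       
 81                             .:.........  ...::.                       
 82                             .::..... .......::.                       
 83                             .::.............:.                        
 84                              ::..............                         
 85                              ::.............                          
 86                              .:.............                          
 87                              .:.............                          
 88 
[... 4624 characters left out ...]
                     
150                                                                       
151                                                                       
152                                                                       
153                                                                       
154                                                                       
155                                                                       
156                                                                       
157                                                                       
158                                                                       
159
```

The pin's flange shows at (325,127), right where it should be over the post, and the lever has not moved. Handing in.

```bash
python3 -c "
from cell import ctrl
print(ctrl.close_job())"
```

```text
the job is handed in; nothing more can be done
None
```

The job is handed in at about 26.5 s: the tray is in the nest, the lever is home and against its stop, and the pin is down through the lever into the post with everything released. This rests on camera and force checks; the interface gave back no verdict.

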